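# Recharge the scent caps

### The job

Recharge the scent caps: hook the orange puller under each terracotta cap that sits on a magnet and pull it straight up until it pops off (never take a seated cap with the gripper or the dipper), and put all the caps in the bowl of scent beads. When they are all in, stir with the honey dipper, at least three full rounds about the bowl's middle, each some 5 cm across, with its head down near the bottom among the beads. Finish with every cap and bead in the bowl, the dipper standing in its blue cup and the puller standing on the middle of its cork pad, and leave the frosted jar and the lime clip alone.

Things in the scene. Friction and masses are not known exactly. Their poses are not given: they have to be found in the camera images.
- shelf: fixed thin birch board, 200 (its x) x 340 (its y) x 10 mm, lying on the table; origin at the centre of its underside, z up. A row of four silver magnets stands along its far (+x) side; the 140 mm of board in front of them (towards its -x edge) is bare and may be used to set caps down
- magnet0 (a point): centre of the top of silver magnet 0, a fixed upright disc 17 mm across, 14 mm tall, at x 60, y 120 mm in the board's frame (same axes). Sprung pads on its +x and -x sides hold a cap by friction: 8 to 14 N straight up pulls it off; it is free after 6 mm of rise, clear of the magnet after 16 mm
- magnet1 (a point): centre of the top of silver magnet 1, a fixed upright disc 17 mm across, 14 mm tall, at x 60, y 40 mm in the board's frame (same axes). Sprung pads on its +x and -x sides hold a cap by friction: 8 to 14 N straight up pulls it off; it is free after 6 mm of rise, clear of the magnet after 16 mm
- magnet2 (a point): centre of the top of silver magnet 2, a fixed upright disc 17 mm across, 14 mm tall, at x 60, y -40 mm in the board's frame (same axes). Sprung pads on its +x and -x sides hold a cap by friction: 8 to 14 N straight up pulls it off; it is free after 6 mm of rise, clear of the magnet after 16 mm
- magnet3 (a point): centre of the top of silver magnet 3, a fixed upright disc 17 mm across, 14 mm tall, at x 60, y -120 mm in the board's frame (same axes). Sprung pads on its +x and -x sides hold a cap by friction: 8 to 14 N straight up pulls it off; it is free after 6 mm of rise, clear of the magnet after 16 mm
- cap0_center (a point): terracotta cap 0 (30 g; absent in some starts), seated on magnet 0, square to the board: flange 38 x 38 x 10 mm on a hollow skirt 24 x 24 mm, 16 mm tall, that stands on the board over the magnet (16 mm free under the flange). The point is the flange's centre, 21 mm above the skirt's bottom, 7 mm above the magnet's top; z up. Fingers may take it by the flange once it is off
- cap1_center (a point): terracotta cap 1 (30 g; absent in some starts), seated on magnet 1, square to the board: flange 38 x 38 x 10 mm on a hollow skirt 24 x 24 mm, 16 mm tall, that stands on the board over the magnet (16 mm free under the flange). The point is the flange's centre, 21 mm above the skirt's bottom, 7 mm above the magnet's top; z up. Fingers may take it by the flange once it is off
- cap2_center (a point): terracotta cap 2 (30 g; absent in some starts), seated on magnet 2, square to the board: flange 38 x 38 x 10 mm on a hollow skirt 24 x 24 mm, 16 mm tall, that stands on the board over the magnet (16 mm free under the flange). The point is the flange's centre, 21 mm above the skirt's bottom, 7 mm above the magnet's top; z up. Fingers may take it by the flange once it is off
- cap3_center (a point): terracotta cap 3 (30 g; absent in some starts), seated on magnet 3, square to the board: flange 38 x 38 x 10 mm on a hollow skirt 24 x 24 mm, 16 mm tall, that stands on the board over the magnet (16 mm free under the flange). The point is the flange's centre, 21 mm above the skirt's bottom, 7 mm above the magnet's top; z up. Fingers may take it by the flange once it is off
- puller_grip (a point): orange cap puller (100 g), standing upright by itself. The point is the centre of its black square grip, 22 x 22 mm, 50 mm tall, straight above the middle of the fork's slot; z up, x the way the fork points. A post behind the slot (x = -36 to -24 mm) bends over it and carries the grip: 45 mm of free height between tines and bend, room for a cap
- puller_fork (a point): middle of the puller's fork slot, level with the flat underside, 85 mm straight below the grip's centre; same axes. Two flat tines 5 mm thick, 8 mm wide, 28 mm apart (44 mm over all), from x = -22 to +26 mm, lips 3 mm high on the last 3 mm. Slid along +x under a cap's flange, a tine each side of the skirt, till the slot's middle is at the cap's, it lifts the cap, which then rides behind the lips
- pad_top (a point): centre of the top of the fixed cork pad, 120 (x) x 100 (y) x 3 mm, where the puller stands and belongs
- bowl_in (a point): centre of the inner floor of the loose white ceramic bowl (0.7 kg), 6 mm above the table; z up. Outside: 176 mm across at the foot, 196 mm at the rim, 55 mm tall; walls 5 mm, inner floor 166 mm across
- bead0_center (a point): centre of a chunky round scent bead, amber, 18 mm across, loose in the bowl
- bead1_center (a point): centre of a chunky round scent bead, violet, 18 mm across, loose in the bowl
- bead2_center (a point): centre of a chunky round scent bead, amber, 18 mm across, loose in the bowl
- bead3_center (a point): centre of a chunky round scent bead, violet, 18 mm across, loose in the bowl
- bead4_center (a point): centre of a chunky round scent bead, amber, 18 mm across, loose in the bowl
- bead5_center (a point): centre of a chunky round scent bead, violet, 18 mm across, loose in the bowl
- dipper_grip (a point): wooden honey dipper (40 g), upright in its cup. The point is the centre of its square grip, 20 x 20 x 46 mm, at the top; z up along the dipper. Total length 138 mm: the grip, a thin round stem 10 mm thick, and a ribbed head 24 mm across and 36 mm tall with a flat bottom, which lies 115 mm below the point
- dipper_tip (a point): centre of the flat bottom of the dipper's head, 115 mm below the dipper's grip centre, same axes
- holder_in (a point): centre of the inner floor of the fixed blue ceramic cup that holds the dipper, 6 mm above the table; the cup is 45 mm tall, bore about 34 to 38 mm
- jar: bystander: frosted glass jar with a closed steel flip-top lid, 62 mm across, 87 mm tall, loose; origin at the centre of its underside
- clip: bystander: lime green plastic clip lying on the table, 55 x 14 x 16 mm, loose; origin at the centre of its underside
Not all that is in view belongs to the job. Of the things that look like the part that bears puller_grip, take the one that is farthest to the robot's left at the start.

How it is judged:
On the way, in this order (a step that is already met when the one before it is completed fails the run):
1. every scent cap that was on a magnet lies in the bowl (horizontal distance between each of cap0_center, cap1_center, cap2_center, cap3_center and bowl_in below 0.087 m and z of cap0_center in the frame of bowl_in between -0.005 and 0.055 m and z of cap1_center in the frame of bowl_in between -0.005 and 0.055 m and z of cap2_center in the frame of bowl_in between -0.005 and 0.055 m and z of cap3_center in the frame of bowl_in between -0.005 and 0.055 m), for 0.2 s.
2. the dipper's head, down among the beads, passes the bowl's own +x side, well off the middle (x of dipper_tip in the frame of bowl_in above 0.015 m and y of dipper_tip in the frame of bowl_in between -0.014 and 0.014 m and z of dipper_tip in the frame of bowl_in below 0.016 m and horizontal distance between dipper_tip and bowl_in below 0.08 m), for 0.02 s.
3. the dipper's head, down among the beads, passes the bowl's own -x side, well off the middle (x of dipper_tip in the frame of bowl_in below -0.015 m and y of dipper_tip in the frame of bowl_in between -0.014 and 0.014 m and z of dipper_tip in the frame of bowl_in below 0.016 m and horizontal distance between dipper_tip and bowl_in below 0.08 m), for 0.02 s.
4. the dipper's head, down among the beads, passes the bowl's own +y side, well off the middle (y of dipper_tip in the frame of bowl_in above 0.015 m and x of dipper_tip in the frame of bowl_in between -0.014 and 0.014 m and z of dipper_tip in the frame of bowl_in below 0.016 m and horizontal distance between dipper_tip and bowl_in below 0.08 m), for 0.02 s.
5. the dipper's head, down among the beads, passes the bowl's own -y side, well off the middle (y of dipper_tip in the frame of bowl_in below -0.015 m and x of dipper_tip in the frame of bowl_in between -0.014 and 0.014 m and z of dipper_tip in the frame of bowl_in below 0.016 m and horizontal distance between dipper_tip and bowl_in below 0.08 m), for 0.02 s.
At the end, for the whole second after the job is handed in: caps and beads in the bowl (centres within 87 and 90 mm of its axis, below the rim); dipper in its cup, head within 14 mm of the middle, down on the floor, tilted under 0.3 rad; puller upright on its pad, within 35 mm of the middle (all of step 1 and horizontal distance between each of bead0_center, bead1_center, bead2_center, bead3_center, bead4_center, bead5_center and bowl_in below 0.09 m and z of bead0_center in the frame of bowl_in between -0.005 and 0.055 m and z of bead1_center in the frame of bowl_in between -0.005 and 0.055 m and z of bead2_center in the frame of bowl_in between -0.005 and 0.055 m and z of bead3_center in the frame of bowl_in between -0.005 and 0.055 m and z of bead4_center in the frame of bowl_in between -0.005 and 0.055 m and z of bead5_center in the frame of bowl_in between -0.005 and 0.055 m and horizontal distance between dipper_tip and holder_in below 0.014 m and z of dipper_tip in the frame of holder_in below 0.008 m and angle between dipper_tip's own z axis and vertical below 0.3 rad and horizontal distance between puller_grip and pad_top below 0.035 m and angle between puller_grip's own z axis and vertical below 0.15 rad and z of puller_grip in the frame of pad_top below 0.09 m); the robot touches nothing.
It fails at once if a scent cap still seated on its magnet is touched by the gripper, the arm or the dipper (only the puller may take it off) ((horizontal distance between cap0_center and magnet0 below 0.006 m and z of cap0_center in the frame of magnet0 below 0.011 m and contact force between any of the fingers, the arm, dipper and cap0 above 0.5 N) or (horizontal distance between cap1_center and magnet1 below 0.006 m and z of cap1_center in the frame of magnet1 below 0.011 m and contact force between any of the fingers, the arm, dipper and cap1 above 0.5 N) or (horizontal distance between cap2_center and magnet2 below 0.006 m and z of cap2_center in the frame of magnet2 below 0.011 m and contact force between any of the fingers, the arm, dipper and cap2 above 0.5 N) or (horizontal distance between cap3_center and magnet3 below 0.006 m and z of cap3_center in the frame of magnet3 below 0.011 m and contact force between any of the fingers, the arm, dipper and cap3 above 0.5 N)).
It fails at once if the frosted jar or the lime green clip is moved by more than 30 mm, or the jar tipped (distance of any of jar, clip from where it was at the start of the episode above 0.03 m or angle between jar's own z axis and vertical above 0.4 rad).
Of cap0, cap1, cap2, cap3 only 2 to 3 are there at a start; the rules pass over those that are not, and their reading is None.
At some moment in a run one of bowl, cap0, cap1, cap2, cap3 may be knocked a few centimetres aside while the robot is not near it.
It also fails if it takes over 210 s, if anything falls off the work surface, if the arm or the gripper's body presses on something with over 40 N, if the wrist force passes 120 N, or if a joint passes its speed limit or range.

### The arm

A 6-joint arm with a two-finger parallel gripper is mounted at the origin on the work surface. World frame = base frame: x ahead of the robot, y to its left, z up, the work surface at z = 0. Lengths are in m, angles in rad, forces in N, time in s.
With the tool pointing down it reaches from about 0.35 to 0.925 m from the base axis. Payload 6.4 kg.
Tool frame: the origin (TCP) lies where the fingers leave the gripper's body, on its centre line; the fingertips stand 97 mm ahead of it and the grasp point (between the pads) lies 78 mm ahead of it (r.pinch_z is the distance from the TCP to the grasp point, in m); z points along the fingers, y is the line along which they close (so a half turn about z gives the same grasp; the last joint's range is limited). The gripper opens to 94 mm and grips with 3 to 60 N. Pads are 16 mm wide; open, the fingers measure 119 mm over their backs; the gripper's body (75 mm by 177 mm) begins 78 mm behind the grasp point.
Start: joints at [-1.407, 0.245, 1.558, -0, 1.339, -0.174], TCP at [0.215, -0.613, 0.303] pointing down, gripper open.
Joint ranges: [-3.13, 3.13], [-1.02, 2.26], [0.13, 2.54], [-0.95, 4.09], [0.21, 2.88], [-2.74, 2.74]. Speed limits (rad/s): [2.57, 2.57, 3.14, 3.14, 3.14, 3.14].

### API

Orientations are given as a unit quaternion [w, x, y, z].
In Python, from rig import r gives the robot as it stands.
- The arm moves only by the tool play_rows, never from a script. Its argument "series" is a list of rows, each a list of 3 entries, a list of its own where there are three numbers: the opening, from 0 (shut) to 1 (fully open), then the shift along the tool's x, y, z in m, then the turn, a rotation vector about the tool's x, y, z in degrees. In form: [[gripper, [x, y, z], [wx, wy, wz]], ...]. A call has exactly 10 rows; each row is the pose to reach, as a shift and turn from the pose commanded when the call began, along the tool's axes at that moment; what a row does not reach only later rows make up. A row lasts 1/10 s, in which the tool goes at most 50 mm and 8.59 degrees, less where a joint would pass 70% of its speed; a pose out of reach is approached as far as the arm can. A call with a gripper value outside its range is refused whole. The fingers move at their own pace and stop on an object; "force" is the grip in N (left out, the last holds). Time passes only in rows, so rows that repeat a pose let the fingers close, or fill a call up. It gives the time, the measured TCP pose, the force, the opening and the grip force at its end, in the units of the state.
- r.get_state(): the state, without advancing time (a new reading comes with each control period).
- r.camera(name): name is "scene" or "side" or "wrist"; returns a dict with "pixels" (400x640x3 uint8, red, green, blue), "fx", "fy", "cx", "cy" (pixels), "R" (3x3) and "t" (3): a world point X has camera coordinates R X + t; the wrist camera has in their place "tool_from_camera" (4x4, takes a point from camera to tool coordinates, whose origin is the TCP and whose axes are the flange's). Camera axes: x right, y down, z forward; pixel columns grow to the right and rows downward; lengths in m; the calibration is good to about 2 mm. The wrist camera is an equidistant fisheye: a pixel r from the principal point sees the ray r / f radians off the axis. A picture is of the moment at which its call begins: read the wrist's pose just before it. There is no depth.
- r.job_done(): hands the job in; it is judged then, once.
Trained networks look in the newest picture that a camera, given by its name, has taken for a name from the list of things; names that differ only in an ending like _2 or _b are one class to them, and where a whole thing is asked for, a point or a joint stands for the part that bears it (a point fixed in the world has none). Each returns a list of dicts, best first, with "p" (0 to 1); they miss things now and then, are a little off and sometimes report something else, mostly with a low value. They report only what shows in the picture. A call takes as long as a camera call. They do not tell look-alikes from the thing itself.
- r.find_in(camera, label): "box" ([left, top, width, height] as shares, 0 to 1, of the picture: columns of its width, rows of its height, round what is visible of it).
The state is a dict: "t": time; "qpos": joint angles; "qvel": joint speeds; "joint_torque": joint torques, N m; "tcp_pos": TCP position; "eef_rot": TCP orientation; "wrist_force": force on the tool from outside, world axes, zero at the start; "ft_torque": the same for the moment, N m; "width": opening from 0.0 (shut) to 1.0 (fully open); "finger_force": force on a finger pad.
Only numpy, scipy, OpenCV 4.12 (cv2) and the standard library are available. Lean on these libraries where they do the work, as an engineer would, in place of code of your own. Each camera call takes 0.05 s, during which the arm holds its last target. There are 200 camera calls.

## Working session

There is one attempt and no reset: what is moved stays moved. The work goes in short steps, Python scripts to look and compute and a tool call to move; the robot and the scene stay as the last step left them, time stands still between calls to the robot, and variables do not carry over. Pictures are saved under pics/ and viewed, at most 14 in all, crops included, and the job is handed in when it is done.

Besides the shell and the picture viewer there is one more tool, called after ">>>" as name([rows], argument=value, ...), one row to a line, values as JSON. play_rows: Moves the arm, as the interface text tells. Its arguments: {"type":"object","properties":{"series":{"type":"array","items":{"type":"array"}},"force":{"type":"number"}},"required":["series"]}

```bash
ls; mkdir -p pics
cat > h.py <<'E'
import numpy as np, cv2
from rig import r
def save(n,f,c=None,s=1):
    p=c if c is not None else r.camera(n)["pixels"]
    cv2.imwrite(f'pics/{f}.png',cv2.resize(np.ascontiguousarray(p[...,::-1]),None,fx=s,fy=s,interpolation=cv2.INTER_CUBIC))
def ray(c,u,v):
    R=np.array(c["R"]);t=np.array(c["t"]);d=R.T@np.array([(u-c["cx"])/c["fx"],(v-c["cy"])/c["fy"],1]);return -R.T@t,d
def onz(c,u,v,z):
    o,d=ray(c,u,v);return o+d*(z-o[2])/d[2]
def proj(c,X):
    q=np.array(c["R"])@np.array(X)+np.array(c["t"]);return np.array([c["fx"]*q[0]/q[2]+c["cx"],c["fy"]*q[1]/q[2]+c["cy"]])
E
python3 - <<'E'
from h import *
s=r.get_state();print(s)
for n in("scene","side"):
    c=r.camera(n);save(n,n+'0',c["pixels"]);print(n,np.round(-np.array(c["R"]).T@np.array(c["t"]),3),c["fx"],c["cx"],c["cy"])
    for l in["shelf","cap0_center","puller_grip","bowl_in","bead0_center","dipper_grip","holder_in","jar","clip","pad_top","magnet0"]:
        try:print(l,[(np.round(np.array(d["box"])*[640,400,640,400]).astype(int).tolist(),round(d["p"],2)) for d in r.find_in(n,l)])
        except Exception as e:print(l,e)
c=r.camera("wrist");save("w","wrist0",c["pixels"]);print(c["fx"],c["cx"],c["cy"],c["tool_from_camera"])
E
```

```text
pics
{'t': 0.0, 'qpos': array([-1.40708778e+00,  2.45804152e-01,  1.55900392e+00, -2.22753880e-05,
        1.33866674e+00, -1.74069573e-01]), 'qvel': array([ 0.00040122,  0.00112653,  0.00137957, -0.00155684, -0.00033908,
       -0.00064899]), 'joint_torque': array([-7.40048708e-04, -4.15839887e+01, -3.14601481e+01,  6.84137293e-02,
        3.31713678e-02, -1.29113491e-04]), 'tcp_pos': array([ 0.21535671, -0.61285024,  0.30155695]), 'eef_rot': array([-9.41123470e-04,  9.85771241e-01,  1.68089779e-01, -5.96114829e-06]), 'wrist_force': array([ 0.50732702, -0.64417114, -0.31845301]), 'ft_torque': array([-0.00875208,  0.04880504,  0.01127634]), 'finger_force': 0.0, 'width': 0.9974876541409302}
scene [0.973 0.739 1.077] 432.1999240182597 318.4251417580491 193.72434967805071
shelf [([265, 175, 116, 103], 0.56)]
cap0_center [([320, 249, 18, 12], 0.49)]
puller_grip [([249, 135, 18, 32], 0.87), ([238, 112, 15, 32], 0.8), ([198, 133, 18, 29], 0.57), ([231, 151, 43, 27], 0.33)]
bowl_in [([367, 256, 76, 72], 0.78)]
bead0_center []
dipper_grip [([292, 120, 7, 26], 0.57)]
holder_in [([365, 257, 78
[... 506 characters left out ...]
[169, 287, 99, 93], 0.8)]
bead0_center []
dipper_grip [([406, 150, 15, 35], 0.69)]
holder_in [([399, 179, 21, 19], 0.53), ([294, 196, 18, 20], 0.39)]
jar [([172, 230, 40, 43], 0.62), ([407, 150, 20, 34], 0.16)]
clip [([345, 283, 25, 16], 0.72), ([249, 234, 18, 20], 0.37)]
pad_top [([350, 148, 48, 31], 0.89)]
magnet0 [([235, 181, 143, 117], 0.9), ([363, 129, 26, 43], 0.2)]
309.70691628693146 322.47122329756877 197.15923038759215 [[ 3.91240483e-04 -9.66953704e-01 -2.54951725e-01  7.46344628e-02]
 [ 9.99999660e-01  1.93342525e-04  8.01277493e-04 -3.51730885e-04]
 [-7.25505229e-04 -2.54951952e-01  9.66953451e-01 -8.22612832e-02]
 [ 0.00000000e+00  0.00000000e+00  0.00000000e+00  1.00000000e+00]]
```

Run:
```python
from h import *
for n,(u0,v0,u1,v1) in {"scene":(180,90,460,350),"side":(150,80,450,390)}.items():
    p=cv2.imread(f'pics/{n}0.png')[v0:v1,u0:u1]
    k=min(800/p.shape[1],600/p.shape[0]);cv2.imwrite(f'pics/{n}0c.png',cv2.resize(p,None,fx=k,fy=k,interpolation=cv2.INTER_CUBIC));print(n,k)
```

```text
scene 2.3076923076923075
side 1.935483870967742
```

View pics/scene0c.png

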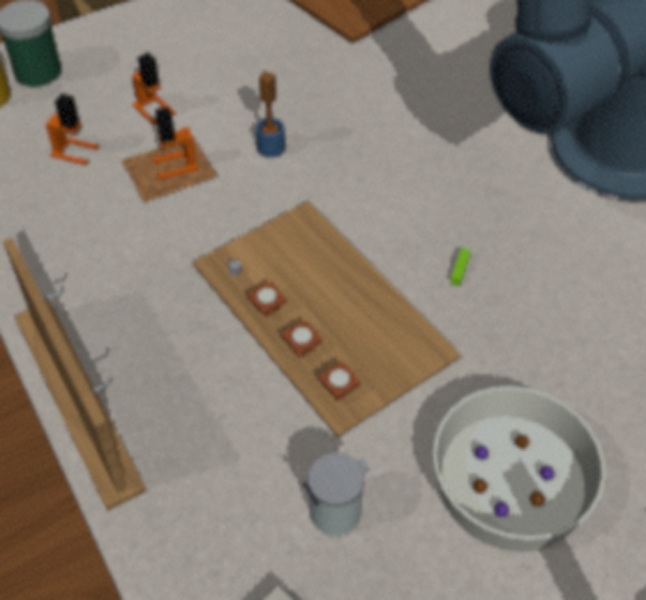

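View pics/side0c.png

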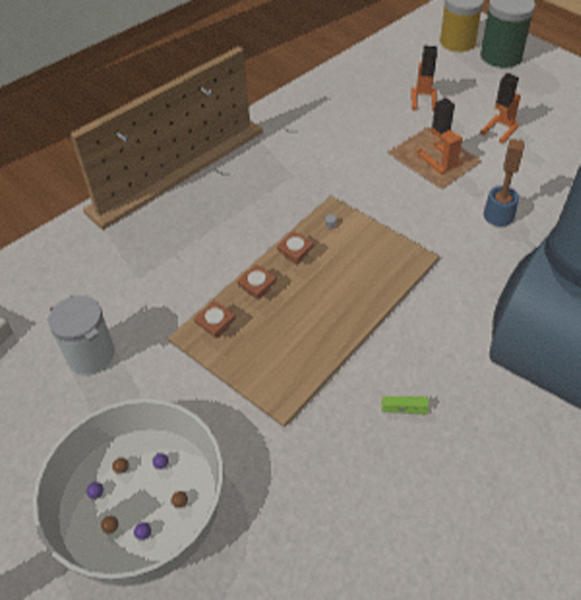

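The crops show three orange pullers: in the scene picture at about (207,148), (245,128) and (258,151, on the cork). They also show caps on three magnets, with the bare magnet at scene (282,206), the bowl with 6 beads, the jar, the clip and a peg-board. Next I locate everything.

```bash
cat >> h.py <<'E'
def tri(obs): # list of (cam,u,v)
    A=[];b=[]
    for c,u,v in obs:
        o,d=ray(c,u,v);d/=np.linalg.norm(d);P=np.eye(3)-np.outer(d,d);A.append(P);b.append(P@o)
    A=np.vstack(A);b=np.hstack(b);x=np.linalg.lstsq(A,b,rcond=None)[0];return x,np.linalg.norm(A@x-b)
E
python3 - <<'E'
from h import *
S=r.camera("scene");D=r.camera("side")
s=lambda u,v:(S,u/2.3077+180,v/2.3077+90)
d=lambda u,v:(D,u/1.9355+150,v/1.9355+80)
pts={"gripA_top(left)":((65,97),(428,48)),"gripB_top":((147,57),(508,78)),"gripC_top pad":((165,109),(443,102)),
"A?B":((65,97),(508,78)),"B?A":((147,57),(428,48)),
"capP":((265,297),(295,245)),"capQ":((301,337),(256,280)),"capR":((339,378),(214,317)),
"mag3":((235,264),(331,219)),
"board_a":((308,202),(438,259)),"board_b":((460,355),(284,422)),"board_c":((341,434),(170,338)),"board_d":((193,264),(333,197)),
"pad l":((123,162),(434,130)),"pad t":((193,132),(481,158)),"pad r":((217,174),(445,186)),"pad b":((145,200),(389,153)),
"dipper top":((267,74),(516,143)),"cup top c":((270,127),(501,195)),
"jar top":((336,478),(77,316)),"bowl rim c":((517,465),(129,488)),"clip":((460,266),(405,405))}
for k,(a,b) in pts.items():
    x,e=tri([s(*a),d(*b)]);print(k,np.round(x,3),round(e,4), np.round(onz(*s(*a),0)[:2],3),np.round(onz(*d(*b),0)[:2],3))
E
```

```text
gripA_top(left) [ 0.732 -0.41   0.118] 0.0011 [ 0.702 -0.55 ] [ 0.84  -0.564]
gripB_top [ 0.59  -0.438  0.115] 0.0012 [ 0.544 -0.577] [ 0.67  -0.592]
gripC_top pad [ 0.619 -0.306  0.123] 0.0004 [ 0.574 -0.44 ] [ 0.711 -0.447]
A?B [ 0.689 -0.616 -0.037] 0.0204 [ 0.702 -0.55 ] [ 0.67  -0.592]
B?A [ 0.638 -0.284  0.228] 0.0128 [ 0.544 -0.577] [ 0.84  -0.564]
capP [0.627 0.002 0.033] 0.0021 [ 0.617 -0.02 ] [ 0.65 -0.02]
capQ [0.619 0.083 0.034] 0.0019 [0.607 0.063] [0.642 0.064]
capR [0.61  0.162 0.036] 0.0016 [0.597 0.143] [0.634 0.147]
mag3 [ 0.633 -0.076  0.024] 0.0025 [ 0.625 -0.092] [ 0.65  -0.095]
board_a [ 0.48  -0.14   0.006] 0.0014 [ 0.477 -0.144] [ 0.483 -0.146]
board_b [0.448 0.195 0.01 ] 0.0044 [0.444 0.193] [0.454 0.188]
board_c [0.64  0.215 0.01 ] 0.0048 [0.637 0.214] [0.649 0.208]
board_d [ 0.676 -0.124  0.004] 0.0054 [ 0.676 -0.122] [ 0.681 -0.132]
pad l [ 0.677 -0.377 -0.009] 0.006 [ 0.68  -0.361] [ 0.672 -0.373]
pad t [ 0.563 -0.355  0.013] 0.0014 [ 0.558 -0.368] [ 0.571 -0.371]
pad r [ 0.568 -0.266  0.004] 0.0055 [ 0.567 -0.265] [ 0.572 -0.275]
pad b [ 0.685 -0.268  0.004] 0.0014 [ 0.684 -0.27 ] [ 0.688 -0.273]
dipper top [ 0.47  -0.273  0.149] 0.0014 [ 0.39  -0.433] [ 0.552 -0.444]
cup top c [ 0.472 -0.269  0.05 ] 0.0023 [ 0.448 -0.316] [ 0.496 -0.321]
jar top [0.696 0.296 0.084] 0.0035 [0.673 0.262] [0.766 0.273]
bowl rim c [0.497 0.371 0.042] 0.0012 [0.478 0.357] [0.519 0.365]
clip [0.361 0.075 0.01 ] 0.0018 [0.356 0.071] [0.364 0.069]
```

By triangulation, the three look-alike pullers are A at scene (207,148), y = -0.41; B at (245,128), y = -0.44; and C on the cork at (258,151), y = -0.306. C has the largest y, so it is farthest to the robot's left. I'll confirm it with the wrist camera from above.

>>> play_rows([
  [1,[0.427,-0.175,0],[0,0,19.35]],
  [1,[0.427,-0.175,0],[0,0,19.35]],
  [1,[0.427,-0.175,0],[0,0,19.35]],
  [1,[0.427,-0.175,0],[0,0,19.35]],
  [1,[0.427,-0.175,0],[0,0,19.35]],
  [1,[0.427,-0.175,0],[0,0,19.35]],
  [1,[0.427,-0.175,0],[0,0,19.35]],
  [1,[0.427,-0.175,0],[0,0,19.35]],
  [1,[0.427,-0.175,0],[0,0,19.35]],
  [1,[0.427,-0.175,0],[0,0,19.35]],
])

```text
t: 2.35
tcp_pos: [0.5629, -0.3032, 0.3027]
eef_rot: [-0.0, 1.0, 0.003, 0.0]
wrist_force: [0.2, -1.3, 0.4]
width: 1.0
finger_force: 0.0
```

```bash
cat >> h.py <<'E'
from scipy.spatial.transform import Rotation as Ro
def tool():
    s=r.get_state();w,x,y,z=s["eef_rot"];return Ro.from_quat([x,y,z,w]).as_matrix(),np.array(s["tcp_pos"])
def wr(name=None):
    Rt,p=tool();c=r.camera("wrist");c["Rt"]=Rt;c["p"]=p
    if name: save("w",name,c["pixels"])
    return c
def wray(c,u,v):
    T=np.array(c["tool_from_camera"]);a=(u-c["cx"])/c["fx"];b=(v-c["cy"])/c["fy"];th=np.hypot(a,b)
    d=np.array([np.sin(th)*a/th,np.sin(th)*b/th,np.cos(th)]);return c["Rt"]@T[:3,3]+c["p"],c["Rt"]@T[:3,:3]@d
def wz(c,u,v,z):
    o,d=wray(c,u,v);return o+d*(z-o[2])/d[2]
def wproj(c,X):
    T=np.array(c["tool_from_camera"]);q=T[:3,:3].T@(c["Rt"].T@(np.array(X)-c["p"])-T[:3,3]);th=np.arctan2(np.hypot(*q[:2]),q[2]);k=th/np.hypot(*q[:2])*c["fx"];return np.array([c["cx"]+k*q[0],c["cy"]+k*q[1]])
def yaw():
    Rt,p=tool();return np.degrees(np.arctan2(Rt[1,0],Rt[0,0]))
E
python3 - <<'E'
from h import *
c=wr("w1");print(yaw(),c["p"],wproj(c,[.619,-.306,.113]),wproj(c,[.619,-.306,.003]),wproj(c,[.648,-.306,.003]))
for l in["puller_grip","pad_top"]:print(l,[(np.round(np.array(d["box"])*[640,400,640,400]).astype(int).tolist(),round(d["p"],2)) for d in r.find_in("wrist",l)])
E
```

```text
0.27069649291590886 [ 0.56293364 -0.30323658  0.30273359] [326.47481264 138.51233647] [325.33313679 132.50729507] [325.482433   109.01364878]
puller_grip [([389, 8, 73, 65], 0.83), ([311, 107, 46, 63], 0.75)]
pad_top [([291, 79, 85, 98], 0.94)]
```

View pics/w1.png

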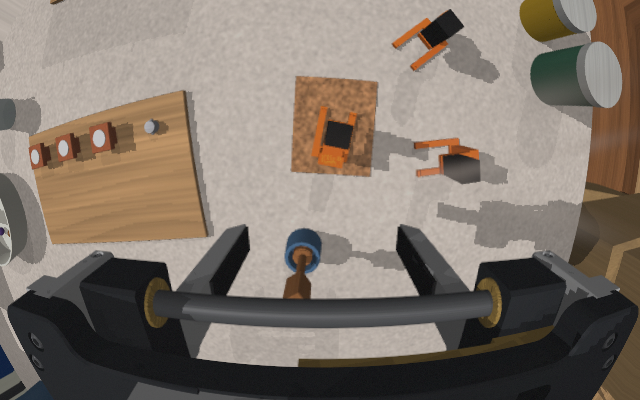

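The wrist picture shows puller C on the cork at (337,136), with its fork pointing up the picture. A is at (440,30) and B at (455,158), both to its right. I enlarge C to confirm and measure the yaw.

Run:
```python
import cv2
p=cv2.imread('pics/w1.png')[70:185,285:385];cv2.imwrite('pics/w1c.png',cv2.resize(p,None,fx=5,fy=5,interpolation=cv2.INTER_CUBIC))
```

```text
(no output)
```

View pics/w1c.png

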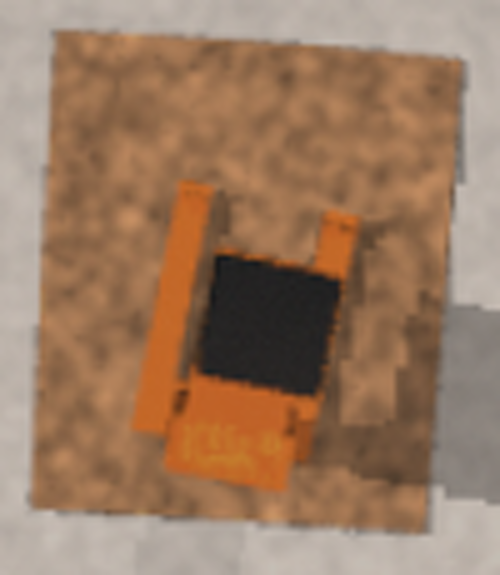

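Run:
```python
from h import *
# camera model without new pic
T=r.camera("wrist");Rt,p=tool();T["Rt"]=Rt;T["p"]=p;c=T
f=lambda a,z:wz(c,a[0]/5+285,a[1]/5+70,z)
g=[f(a,.113) for a in[(217,255),(342,278),(322,397),(198,373)]]
print("grip c",np.mean(g,0),"fwd",[np.degrees(np.arctan2(*(g[i]-g[j])[1::-1])) for i,j in[(0,3),(1,2)]],"side",np.degrees(np.arctan2(*(g[0]-g[1])[1::-1]))-90)
print([np.linalg.norm(g[i]-g[i-1]) for i in range(4)])
a,b=f((180,182),.011),f((133,430),.008);d=f((360,215),.011)
print("tips",a,d,"mid",(a+d)/2,"yaw tine",np.degrees(np.arctan2(*(a-b)[1::-1])),"yaw tips",np.degrees(np.arctan2(*(a-d)[1::-1]))-90,np.linalg.norm(a-d))
q=[f(x,.003) for x in[(55,30),(463,58),(430,530),(32,508)]];print("pad",np.mean(q,0),np.degrees(np.arctan2(*(q[0]-q[3])[1::-1])),np.linalg.norm(q[0]-q[3]))
print(yaw(),p)
```

```text
grip c [ 0.61847702 -0.32155877  0.113     ] fwd [np.float64(-8.989543260140838), np.float64(-8.831023081918593)] side -9.973365497692754
[np.float64(0.021034146881851387), np.float64(0.022177922613783554), np.float64(0.02133665379533717), np.float64(0.02224418017975983)]
tips [ 0.64722505 -0.30545236  0.011     ] [ 0.63966747 -0.34853048  0.011     ] mid [ 0.64344626 -0.32699142  0.011     ] yaw tine -10.812703050382 yaw tips -9.950651844894196 0.043736048067870244
pad [ 0.62324491 -0.32164496  0.003     ] -3.283438540284597 0.11926879840834276
-0.028637164344677675 [ 0.55965616 -0.30741133  0.30251125]
```

C is confirmed: the orange fork stands on the cork, with tine tips at crop (195,185) and (340,215) and yaw about -9.6°. Now I grasp it.

>>> play_rows([
  [1,[0.03,0.005,0],[0,0,5]],
  [1,[0.062,0.01,0],[0,0,9.6]],
  [1,[0.062,0.01,0],[0,0,9.6]],
  [1,[0.062,0.01,0.03],[0,0,9.6]],
  [1,[0.062,0.01,0.06],[0,0,9.6]],
  [1,[0.062,0.01,0.09],[0,0,9.6]],
  [1,[0.062,0.01,0.115],[0,0,9.6]],
  [1,[0.062,0.01,0.13],[0,0,9.6]],
  [1,[0.062,0.01,0.136],[0,0,9.6]],
  [1,[0.062,0.01,0.136],[0,0,9.6]],
])

```text
t: 3.55
tcp_pos: [0.6216, -0.3173, 0.1665]
eef_rot: [-0.0, 0.996, -0.084, -0.0]
wrist_force: [-0.1, 0.2, -0.4]
width: 1.0
finger_force: 0.0
```

Run:
```python
from h import *
print(yaw(),tool()[1])
p=r.camera("side")["pixels"][90:200,330:450];save("",'s1',p,5)
```

```text
-9.644025403079988 [ 0.62164392 -0.31728134  0.16650768]
```

View pics/s1.png

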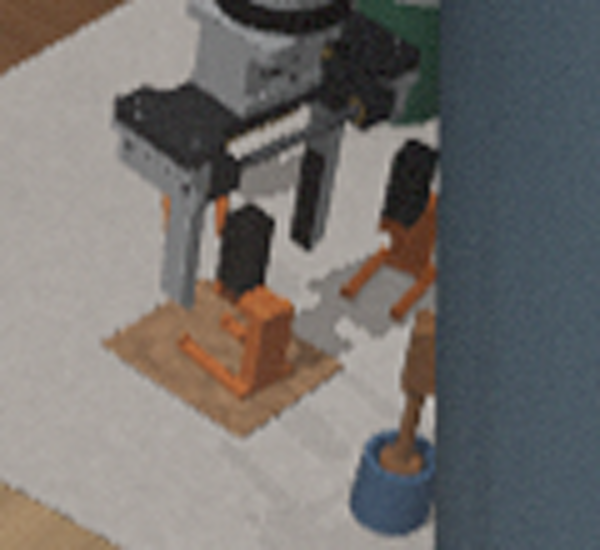

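Fingers straddle the black grip at about (245,250) in the crop. I close, lift and carry it to the front of the board.

>>> play_rows([
  [0,[0,0,0],[0,0,0]],
  [0,[0,0,0],[0,0,0]],
  [0,[0,0,0],[0,0,0]],
  [0,[0,0,0],[0,0,0]],
  [0,[0,0,0],[0,0,0]],
  [0,[0,0,0],[0,0,0]],
  [0,[0,0,-0.02],[0,0,0]],
  [0,[0,0,-0.05],[0,0,0]],
  [0,[0,0,-0.09],[0,0,0]],
  [0,[0,0,-0.12],[0,0,0]],
], force=45)

```text
t: 4.6
tcp_pos: [0.6226, -0.3168, 0.2891]
eef_rot: [0.0, 0.996, -0.084, 0.001]
wrist_force: [-0.2, -0.9, 0.5]
width: 0.187
finger_force: 0.0
```

>>> play_rows([
  [0,[-0.016,-0.032,0],[0,0,-2]],
  [0,[-0.037,-0.074,0],[0,0,-4]],
  [0,[-0.057,-0.115,0],[0,0,-6]],
  [0,[-0.078,-0.156,0],[0,0,-8]],
  [0,[-0.098,-0.197,0],[0,0,-10]],
  [0,[-0.119,-0.238,0],[0,0,-12]],
  [0,[-0.139,-0.279,0],[0,0,-14]],
  [0,[-0.16,-0.32,0],[0,0,-15]],
  [0,[-0.185,-0.371,0],[0,0,-15.6]],
  [0,[-0.185,-0.371,0],[0,0,-15.6]],
])

```text
t: 5.6
tcp_pos: [0.5001, 0.0837, 0.2867]
eef_rot: [-0.0, 0.998, 0.055, -0.0]
wrist_force: [0.0, -0.5, 0.2]
width: 0.002
finger_force: 0.0
```

Run:
```python
from h import *
import time
r.camera("scene")
for _ in range(3): r.camera("scene")
c=wr("w2");print(yaw(),c["p"],wproj(c,[.619,.083,.036]))
for l in["cap0_center","shelf","puller_grip"]:print(l,[(np.round(np.array(d["box"])*[640,400,640,400]).astype(int).tolist(),round(d["p"],2)) for d in r.find_in("wrist",l)])
```

```text
5.917550748732939 [0.5021113  0.07926952 0.28680898] [330.62230177  78.53248987]
cap0_center [([242, 64, 35, 32], 0.95)]
shelf [([222, 49, 273, 167], 0.62)]
puller_grip [([610, 156, 29, 24], 0.78), ([558, 228, 59, 45], 0.75), ([612, 68, 28, 37], 0.69), ([569, 113, 71, 53], 0.62), ([111, 129, 12, 13], 0.51)]
```

View pics/w2.png

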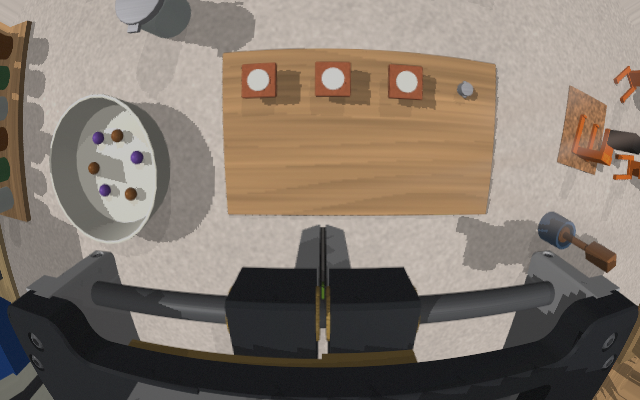

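The fingers had not closed before the lift. They are slow, and the puller is still on the pad at (600,145). The view does show the board clearly, with caps at (258,79), (333,78), (407,81) and the bare magnet at (466,89). I measure the board now and re-look at the puller.

```bash
cat > caps.py <<'E'
from h import *
def caps(c):
    im=c["pixels"].astype(int);out=[]
    red=((im[...,0]>1.6*im[...,2])&(im[...,0]>im[...,1]*1.5)&(im[...,0]>80)).astype(np.uint8)
    n,lab,st,ce=cv2.connectedComponentsWithStats(cv2.morphologyEx(red,cv2.MORPH_CLOSE,np.ones((3,3))))
    for i in range(1,n):
        x,y,w,h,a=st[i]
        if a<150: continue
        sub=im[y:y+h,x:x+w];wh=(sub.min(2)>150)
        if wh.sum()<30: continue
        v,u=np.nonzero(wh);out.append((u.mean()+x,v.mean()+y,wh.sum(),(x,y,w,h)))
    return out
E
python3 - <<'E'
from caps import *
c=r.camera("wrist");Rt,p=tool();c["Rt"]=Rt;c["p"]=p
P=[]
for u,v,a,b in caps(c):
    X=wz(c,u,v,.036);P.append(X);print(round(u,1),round(v,1),a,b,np.round(X,4))
P=np.array(sorted(P,key=lambda x:-x[1]));d=P[0]-P[-1];print("yaw",np.degrees(np.arctan2(-d[0],d[1])),np.diff(P,axis=0),p,yaw())
print("mag3",wz(c,466.5,89,.024))
print([np.round(wz(c,*q,.01),3) for q in[(223,55),(496,65),(487,213),(229,214)]])
for n in("scene","side"):
    C=r.camera(n)
    for q in caps(C):print(n,q[:3],np.round(onz(C,*q[:2],.036),4))
E
```

```text
257.1 79.4 360 (np.int32(241), np.int32(63), np.int32(35), np.int32(35)) [0.6116 0.161  0.036 ]
332.2 78.0 379 (np.int32(315), np.int32(62), np.int32(35), np.int32(35)) [0.6196 0.081  0.036 ]
405.9 81.0 353 (np.int32(388), np.int32(64), np.int32(34), np.int32(36)) [0.6276 0.0014 0.036 ]
622.2 84.2 385 (np.int32(614), np.int32(66), np.int32(26), np.int32(36)) [ 0.7189 -0.3695  0.036 ]
608.2 122.9 124 (np.int32(573), np.int32(114), np.int32(40), np.int32(51)) [ 0.648  -0.3374  0.036 ]
623.9 165.2 191 (np.int32(613), np.int32(154), np.int32(27), np.int32(25)) [ 0.5927 -0.4031  0.036 ]
yaw -1.9173813309702918 [[ 0.00800056 -0.08001172  0.        ]
 [ 0.00799718 -0.07960747  0.        ]
 [ 0.02037863 -0.33886341  0.        ]
 [ 0.07093947 -0.0320772   0.        ]
 [-0.12620296 -0.03362015  0.        ]] [0.5021072  0.07894677 0.28658974] 5.901207252945565
mag3 [ 0.63450719 -0.07784557  0.024     ]
[array([0.643, 0.212, 0.01 ]), array([ 0.678, -0.125,  0.01 ]), array([ 0.483, -0.146,  0.01 ]), array([0.448, 0.192, 0.01 ])]
scene (np.float64(303.5449591280654), np.float64(88.18528610354224), np.int64(367)) [ 0.2802 -0.5653  0.036 ]
scene (np.float64(208.15475950895552), np.float64(194.55101630106662), np.int64(9938)) [ 0.8207 -0.2206  0.036 ]
scene (np.float64(216.875), np.float64(147.34722222222223), np.int64(72)) [ 0.7144 -0.4138  0.036 ]
```

>>> play_rows([
  [0.5,[0.002,0.04,0],[0,0,2]],
  [0.5,[0.005,0.09,0],[0,0,4]],
  [0.5,[0.007,0.14,0],[0,0,6]],
  [0.5,[0.01,0.19,0],[0,0,8]],
  [0.5,[0.012,0.24,0],[0,0,10]],
  [0.5,[0.015,0.29,0],[0,0,12]],
  [0.5,[0.018,0.34,0],[0,0,14]],
  [0.5,[0.02,0.375,0],[0,0,15.5]],
  [0.5,[0.02,0.39,0],[0,0,15.5]],
  [0.5,[0.02,0.39,0],[0,0,15.5]],
])

```text
t: 7.15
tcp_pos: [0.5621, -0.3074, 0.2862]
eef_rot: [-0.0, 0.996, -0.084, -0.0]
wrist_force: [0.3, 0.1, -0.2]
width: 0.498
finger_force: 0.0
```

Run:
```python
from h import *
for _ in range(5): r.camera("scene")
c=wr();save("",'w3',c["pixels"][60:190,270:400],4);print(yaw(),c["p"])
im=c["pixels"].astype(int);m=(im.max(2)<50).astype(np.uint8);m[:60]=0;m[190:]=0;m[:,:270]=0;m[:,400:]=0
n,l,st,ce=cv2.connectedComponentsWithStats(m)
for i in range(1,n):
    if st[i][4]>100:
        q=cv2.minAreaRect(np.argwhere(l==i)[:,::-1].astype(np.float32));b=[wz(c,*x,.113) for x in cv2.boxPoints(q)];print(st[i],np.round(np.mean(b,0),4),[round(np.degrees(np.arctan2(*(b[k]-b[k-1])[1::-1])),1) for k in range(4)],np.round([np.linalg.norm(b[k]-b[k-1]) for k in range(4)],4))
```

```text
-9.387654406068032 [ 0.5625294  -0.30409505  0.28675794]
[314 121  25  25 610] [ 0.6228 -0.3165  0.113 ] [np.float64(-9.5), np.float64(-99.3), np.float64(171.0), np.float64(80.7)] [0.0199 0.0197 0.0199 0.0198]
```

View pics/w3.png

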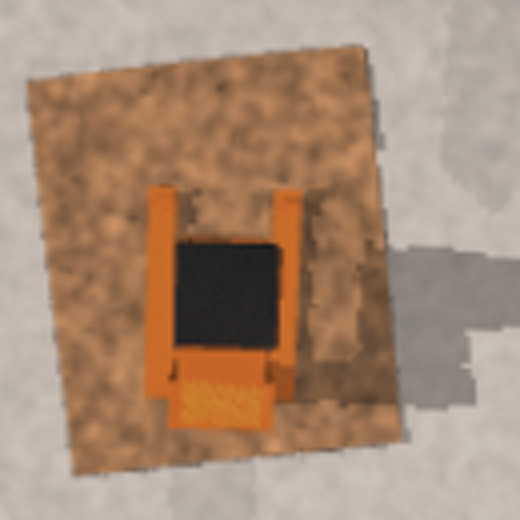

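The puller stands untouched, square to the tool, with the grip at crop (228,295). I descend, close for a full second, then lift.

>>> play_rows([
  [0.5,[0.031,0.001,0],[0,0,0]],
  [0.5,[0.0615,0.0024,0],[0,0,0]],
  [0.5,[0.0615,0.0024,0],[0,0,0]],
  [0.5,[0.0615,0.0024,0.03],[0,0,0]],
  [0.5,[0.0615,0.0024,0.06],[0,0,0]],
  [0.5,[0.0615,0.0024,0.09],[0,0,0]],
  [0.5,[0.0615,0.0024,0.11],[0,0,0]],
  [0.5,[0.0615,0.0024,0.12],[0,0,0]],
  [0.5,[0.0615,0.0024,0.12],[0,0,0]],
  [0,[0.0615,0.0024,0.12],[0,0,0]],
])

```text
t: 8.45
tcp_pos: [0.6231, -0.3183, 0.168]
eef_rot: [0.0, 0.997, -0.083, 0.001]
wrist_force: [0.9, 0.3, -0.2]
width: 0.446
finger_force: 0.0
```

>>> play_rows([
  [0,[0,0,0],[0,0,0]],
  [0,[0,0,0],[0,0,0]],
  [0,[0,0,0],[0,0,0]],
  [0,[0,0,0],[0,0,0]],
  [0,[0,0,0],[0,0,0]],
  [0,[0,0,0],[0,0,0]],
  [0,[0,0,0],[0,0,0]],
  [0,[0,0,0],[0,0,0]],
  [0,[0,0,0],[0,0,0]],
  [0,[0,0,0],[0,0,0]],
], force=50)

```text
t: 9.45
tcp_pos: [0.6232, -0.3186, 0.1678]
eef_rot: [0.0, 0.997, -0.083, 0.001]
wrist_force: [0.1, -0.1, 5.5]
width: 0.228
finger_force: 50.0
```

Run:
```python
from h import *
s=r.get_state();print(yaw(),tool()[1],s["width"],s["finger_force"])
```

```text
-9.497369771530444 [ 0.62317445 -0.31857125  0.1678407 ] 0.22809609546492957 49.980772733688354
```

>>> play_rows([
  [0,[0,0,-0.015],[0,0,0]],
  [0,[0,0,-0.045],[0,0,0]],
  [0,[0,0,-0.08],[0,0,0]],
  [0,[-0.015,-0.04,-0.12],[0,0,-2]],
  [0,[-0.03,-0.085,-0.12],[0,0,-5]],
  [0,[-0.047,-0.13,-0.12],[0,0,-8]],
  [0,[-0.065,-0.18,-0.12],[0,0,-11]],
  [0,[-0.08,-0.225,-0.12],[0,0,-13]],
  [0,[-0.096,-0.27,-0.12],[0,0,-15.2]],
  [0,[-0.1063,-0.3006,-0.12],[0,0,-15.2]],
])

```text
t: 10.45
tcp_pos: [0.5661, -0.0014, 0.2867]
eef_rot: [-0.0, 0.999, 0.051, -0.0]
wrist_force: [0.2, 0.6, -1.3]
width: 0.23
finger_force: 50.0
```

```bash
cat > go.py <<'E'
import sys
from h import *
# python go.py x y z yaw : prints tool-frame shift/turn from the present pose
x,y,z,w=map(float,sys.argv[1:5]);Rt,p=tool();s=r.get_state()
print("yaw",round(yaw(),2),"tcp",np.round(p,4),"width",round(s["width"],3),"ff",round(s["finger_force"],1),"t",s["t"])
print("shift",np.round(Rt.T@(np.array([x,y,z])-p),4),"turn z",round(-(w-yaw()),2))
E
python3 - <<'E'
from caps import *
for _ in range(4): r.camera("scene")
c=wr("w4")
for u,v,a,b in caps(c): print(round(u,1),round(v,1),a,b,np.round(wz(c,u,v,.036),4))
E
python3 go.py .5679 -.0046 .1793 5.73
```

```text
599.6 106.8 728 (np.int32(583), np.int32(87), np.int32(49), np.int32(41)) [ 0.7307 -0.3942  0.036 ]
323.4 130.5 390 (np.int32(306), np.int32(113), np.int32(35), np.int32(35)) [0.6274 0.0013 0.036 ]
249.5 131.6 369 (np.int32(234), np.int32(114), np.int32(35), np.int32(35)) [0.6194 0.0813 0.036 ]
183.2 134.9 301 (np.int32(170), np.int32(118), np.int32(31), np.int32(34)) [0.6113 0.161  0.036 ]
599.0 194.1 541 (np.int32(579), np.int32(183), np.int32(48), np.int32(30)) [ 0.602  -0.4294  0.036 ]
yaw 5.7 tcp [ 0.5675 -0.0047  0.2868] width 0.228 ff 50.0 t 10.7
shift [ 4.000e-04 -1.000e-04  1.075e-01] turn z -0.03
```

View pics/w4.png

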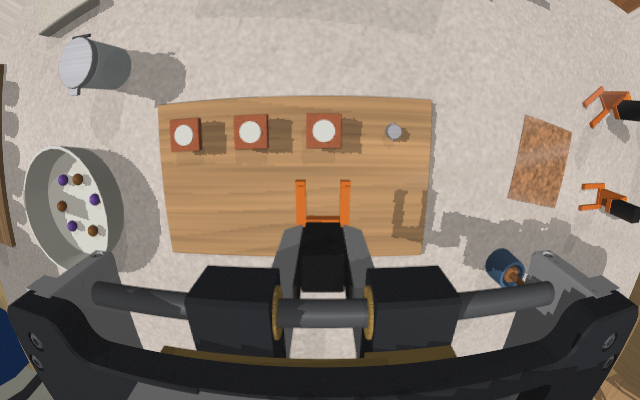

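The puller is held. Its tines at (301,200) and (345,200) straddle the column of cap 2 at (323,130). I lower and slide under.

>>> play_rows([
  [0,[0,0,0.03],[0,0,0]],
  [0,[0,0,0.06],[0,0,0]],
  [0,[0,0,0.085],[0,0,0]],
  [0,[0,0,0.1],[0,0,0]],
  [0,[0,0,0.1075],[0,0,0]],
  [0,[0,0,0.1075],[0,0,0]],
  [0,[0,0,0.1075],[0,0,0]],
  [0,[0.005,0,0.1075],[0,0,0]],
  [0,[0.01,0,0.1075],[0,0,0]],
  [0,[0.015,0,0.1075],[0,0,0]],
])

```text
t: 11.7
tcp_pos: [0.5833, -0.0027, 0.18]
eef_rot: [0.0, 0.999, 0.05, 0.001]
wrist_force: [-0.3, 1.0, -2.2]
width: 0.232
finger_force: 50.0
```

>>> play_rows([
  [0,[0.005,0,0],[0,0,0]],
  [0,[0.01,0,0],[0,0,0]],
  [0,[0.015,0,0],[0,0,0]],
  [0,[0.02,0,0],[0,0,0]],
  [0,[0.025,0,0],[0,0,0]],
  [0,[0.03,0,0],[0,0,0]],
  [0,[0.035,0,0],[0,0,0]],
  [0,[0.04,0,0],[0,0,0]],
  [0,[0.045,0,0],[0,0,0]],
  [0,[0.045,0,0],[0,0,0]],
])

```text
t: 12.7
tcp_pos: [0.6277, 0.0017, 0.1792]
eef_rot: [0.0, 0.999, 0.05, 0.0]
wrist_force: [0.3, 0.0, -0.9]
width: 0.23
finger_force: 50.0
```

```bash
python3 go.py .6274 .0013 .1793 5.73
python3 - <<'E'
from h import *
print(r.get_state()["wrist_force"])
p=r.camera("side")["pixels"][150:290,230:400];save("",'s2',p,4)
E
```

```text
yaw 5.71 tcp [0.6277 0.0017 0.1792] width 0.23 ff 50.0 t 12.7
shift [-0.0004  0.0004 -0.0001] turn z -0.02
[ 0.28719272  0.04201342 -0.8850198 ]
```

View pics/s2.png

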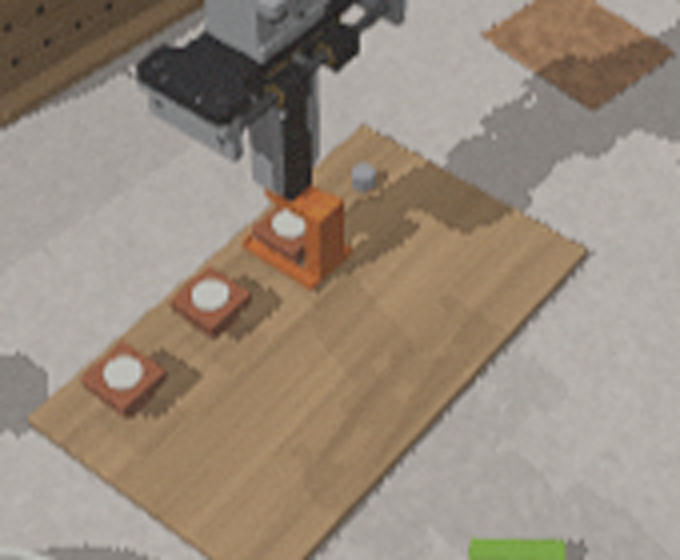

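Fork under the cap at crop (285,240), with no force on the wrist. I pull straight up, then move back over the bare board.

>>> play_rows([
  [0,[0,0,-0.003],[0,0,0]],
  [0,[0,0,-0.006],[0,0,0]],
  [0,[0,0,-0.009],[0,0,0]],
  [0,[0,0,-0.012],[0,0,0]],
  [0,[0,0,-0.015],[0,0,0]],
  [0,[0,0,-0.019],[0,0,0]],
  [0,[0,0,-0.023],[0,0,0]],
  [0,[0,0,-0.028],[0,0,0]],
  [0,[0,0,-0.033],[0,0,0]],
  [0,[0,0,-0.035],[0,0,0]],
])

```text
t: 13.75
tcp_pos: [0.6275, 0.0017, 0.2152]
eef_rot: [0.0, 0.999, 0.05, 0.001]
wrist_force: [0.4, 0.1, -0.7]
width: 0.23
finger_force: 50.0
```

>>> play_rows([
  [0,[0,0,0],[0,0,0]],
  [0,[-0.005,0,0],[0,0,0]],
  [0,[-0.013,0,0],[0,0,0]],
  [0,[-0.023,0,0],[0,0,0]],
  [0,[-0.033,0,0],[0,0,0]],
  [0,[-0.043,0,0],[0,0,0]],
  [0,[-0.053,0,0],[0,0,0]],
  [0,[-0.062,0,0],[0,0,0]],
  [0,[-0.068,0,0],[0,0,0]],
  [0,[-0.07,0,0],[0,0,0]],
])

```text
t: 14.75
tcp_pos: [0.5569, -0.0053, 0.2142]
eef_rot: [-0.0, 0.999, 0.05, -0.0]
wrist_force: [-0.0, -0.3, -1.2]
width: 0.234
finger_force: 50.0
```

```bash
python3 go.py .5577 -.0053 .1793 5.73
python3 - <<'E'
from caps import *
c=wr()
for u,v,a,b in caps(c): print(round(u,1),round(v,1),a,b,np.round(wz(c,u,v,.036),4))
p=r.camera("side")["pixels"][150:290,230:400];save("",'s3',p,4)
E
```

```text
yaw 5.7 tcp [ 0.5569 -0.0053  0.2142] width 0.234 ff 50.0 t 14.75
shift [0.0008 0.0001 0.0349] turn z -0.03
625.2 102.6 595 (np.int32(616), np.int32(79), np.int32(24), np.int32(45)) [ 0.7204 -0.3651  0.036 ]
229.6 124.0 572 (np.int32(210), np.int32(102), np.int32(44), np.int32(44)) [0.6193 0.0814 0.036 ]
150.2 129.6 426 (np.int32(135), np.int32(108), np.int32(37), np.int32(43)) [0.6113 0.1613 0.036 ]
323.3 208.1 427 (np.int32(295), np.int32(180), np.int32(56), np.int32(47)) [ 0.5529 -0.0061  0.036 ]
619.3 200.9 370 (np.int32(610), np.int32(187), np.int32(30), np.int32(31)) [ 0.5961 -0.3886  0.036 ]
```

View pics/s3.png

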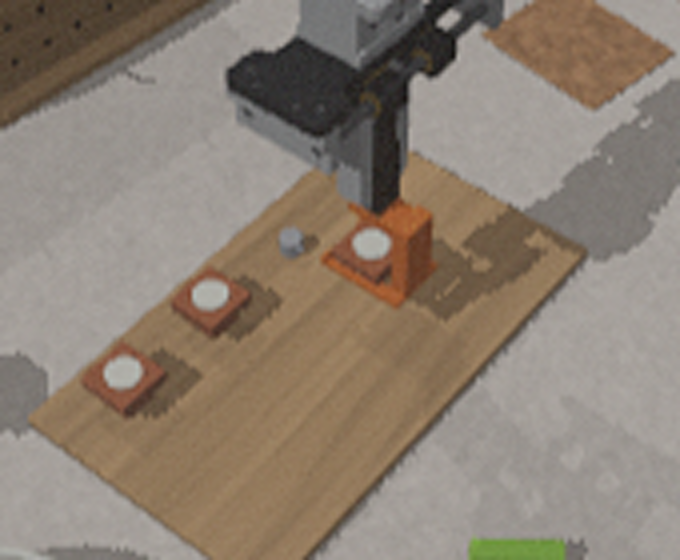

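Cap 2 rides on the fork and its magnet is bare at crop (290,240). I set it down, back out and shift to cap 1's column.

>>> play_rows([
  [0,[0,0,0.005],[0,0,0]],
  [0,[0,0,0.01],[0,0,0]],
  [0,[0,0,0.015],[0,0,0]],
  [0,[0,0,0.02],[0,0,0]],
  [0,[0,0,0.024],[0,0,0]],
  [0,[0,0,0.028],[0,0,0]],
  [0,[0,0,0.031],[0,0,0]],
  [0,[0,0,0.034],[0,0,0]],
  [0,[0,0,0.035],[0,0,0]],
  [0,[0,0,0.035],[0,0,0]],
])

```text
t: 15.85
tcp_pos: [0.5574, -0.0053, 0.1791]
eef_rot: [-0.0, 0.999, 0.05, -0.0]
wrist_force: [0.2, 0.1, -1.4]
width: 0.235
finger_force: 50.0
```

>>> play_rows([
  [0,[-0.005,0,0],[0,0,0]],
  [0,[-0.011,0,0],[0,0,0]],
  [0,[-0.017,0,0],[0,0,0]],
  [0,[-0.023,0,0],[0,0,0]],
  [0,[-0.029,0,0],[0,0,0]],
  [0,[-0.035,0,0],[0,0,0]],
  [0,[-0.041,0,0],[0,0,0]],
  [0,[-0.047,0,0],[0,0,0]],
  [0,[-0.053,0,0],[0,0,0]],
  [0,[-0.057,0,0],[0,0,0]],
])

```text
t: 16.85
tcp_pos: [0.5002, -0.011, 0.1791]
eef_rot: [-0.0, 0.999, 0.05, -0.0]
wrist_force: [-0.2, -0.4, -1.8]
width: 0.23
finger_force: 50.0
```

>>> play_rows([
  [0,[0,0,0],[0,0,0]],
  [0,[0,-0.01,0],[0,0,0]],
  [0,[0,-0.025,0],[0,0,0]],
  [0,[0,-0.04,0],[0,0,0]],
  [0,[0,-0.055,0],[0,0,0]],
  [0,[0,-0.07,0],[0,0,0]],
  [0,[0,-0.0805,0],[0,0,0]],
  [0,[0,-0.0805,0],[0,0,0]],
  [0,[0,-0.0805,0],[0,0,0]],
  [0,[0,-0.0805,0],[0,0,0]],
])

```text
t: 17.85
tcp_pos: [0.4929, 0.0689, 0.1792]
eef_rot: [0.0, 0.999, 0.05, 0.0]
wrist_force: [-0.9, 0.1, -0.9]
width: 0.233
finger_force: 50.0
```

```bash
python3 go.py .6193 .0814 .1793 5.73
python3 - <<'E'
from caps import *
c=wr()
for u,v,a,b in caps(c): print(round(u,1),round(v,1),a,b,np.round(wz(c,u,v,.036),4))
E
```

```text
yaw 5.68 tcp [0.4929 0.0689 0.1792] width 0.233 ff 50.0 t 17.85
shift [ 1.271e-01  1.000e-04 -1.000e-04] turn z -0.05
323.5 46.0 836 (np.int32(298), np.int32(23), np.int32(52), np.int32(50)) [0.6197 0.0811 0.036 ]
215.8 51.9 721 (np.int32(194), np.int32(27), np.int32(50), np.int32(53)) [0.6116 0.1611 0.036 ]
429.8 142.8 732 (np.int32(403), np.int32(117), np.int32(50), np.int32(51)) [ 0.5583 -0.0058  0.036 ]
```

>>> play_rows([
  [0,[0.01,0,0],[0,0,0]],
  [0,[0.03,0,0],[0,0,0]],
  [0,[0.05,0,0],[0,0,0]],
  [0,[0.067,0,0],[0,0,0]],
  [0,[0.077,0,0],[0,0,0]],
  [0,[0.087,0,0],[0,0,0]],
  [0,[0.097,0,0],[0,0,0]],
  [0,[0.107,0,0],[0,0,0]],
  [0,[0.117,0,0],[0,0,0]],
  [0,[0.127,0,0],[0,0,0]],
])

```text
t: 18.9
tcp_pos: [0.6198, 0.0819, 0.1792]
eef_rot: [-0.0, 0.999, 0.05, 0.0]
wrist_force: [-0.2, -0.4, -1.4]
width: 0.227
finger_force: 50.0
```

>>> play_rows([
  [0,[0,0,0],[0,0,0]],
  [0,[0,0,-0.003],[0,0,0]],
  [0,[0,0,-0.006],[0,0,0]],
  [0,[0,0,-0.009],[0,0,0]],
  [0,[0,0,-0.012],[0,0,0]],
  [0,[0,0,-0.016],[0,0,0]],
  [0,[0,0,-0.021],[0,0,0]],
  [0,[0,0,-0.027],[0,0,0]],
  [0,[0,0,-0.033],[0,0,0]],
  [0,[0,0,-0.035],[0,0,0]],
])

```text
t: 19.9
tcp_pos: [0.6197, 0.0818, 0.2157]
eef_rot: [0.0, 0.999, 0.05, 0.001]
wrist_force: [-0.2, 0.1, -1.3]
width: 0.226
finger_force: 50.0
```

>>> play_rows([
  [0,[0,0,0],[0,0,0]],
  [0,[-0.005,0,0],[0,0,0]],
  [0,[-0.013,0,0],[0,0,0]],
  [0,[-0.023,0,0],[0,0,0]],
  [0,[-0.033,0,0],[0,0,0]],
  [0,[-0.043,0,0],[0,0,0]],
  [0,[-0.053,0,0],[0,0,0]],
  [0,[-0.062,0,0],[0,0,0]],
  [0,[-0.068,0,0],[0,0,0]],
  [0,[-0.07,0,0],[0,0,0]],
])

```text
t: 20.9
tcp_pos: [0.5488, 0.0748, 0.2142]
eef_rot: [-0.0, 0.999, 0.05, 0.0]
wrist_force: [-0.4, 0.5, -0.9]
width: 0.231
finger_force: 50.0
```

```bash
python3 go.py .5496 .0744 .1793 5.73
python3 - <<'E'
from caps import *
c=wr()
for u,v,a,b in caps(c): print(round(u,1),round(v,1),a,b,np.round(wz(c,u,v,.036),4))
E
```

```text
yaw 5.7 tcp [0.5488 0.0748 0.2142] width 0.231 ff 50.0 t 20.9
shift [0.0007 0.0005 0.0349] turn z -0.03
230.3 124.1 580 (np.int32(211), np.int32(102), np.int32(43), np.int32(44)) [0.6114 0.1608 0.036 ]
324.1 208.0 435 (np.int32(295), np.int32(180), np.int32(56), np.int32(47)) [0.545  0.0733 0.036 ]
413.0 202.3 523 (np.int32(391), np.int32(181), np.int32(42), np.int32(41)) [ 0.558  -0.0059  0.036 ]
```

Cap 1 rides too, at the same picture place as cap 2 did. I set it down, withdraw and do cap 0.

>>> play_rows([
  [0,[0,0,0.005],[0,0,0]],
  [0,[0,0,0.01],[0,0,0]],
  [0,[0,0,0.015],[0,0,0]],
  [0,[0,0,0.02],[0,0,0]],
  [0,[0,0,0.024],[0,0,0]],
  [0,[0,0,0.028],[0,0,0]],
  [0,[0,0,0.031],[0,0,0]],
  [0,[0,0,0.034],[0,0,0]],
  [0,[0,0,0.035],[0,0,0]],
  [0,[0,0,0.035],[0,0,0]],
])

```text
t: 21.95
tcp_pos: [0.5495, 0.0748, 0.1791]
eef_rot: [-0.0, 0.999, 0.05, -0.0]
wrist_force: [1.0, 0.6, -1.7]
width: 0.228
finger_force: 50.0
```

>>> play_rows([
  [0,[-0.005,0,0],[0,0,0]],
  [0,[-0.011,0,0],[0,0,0]],
  [0,[-0.017,0,0],[0,0,0]],
  [0,[-0.023,0,0],[0,0,0]],
  [0,[-0.029,0,0],[0,0,0]],
  [0,[-0.035,0,0],[0,0,0]],
  [0,[-0.041,0,0],[0,0,0]],
  [0,[-0.047,0,0],[0,0,0]],
  [0,[-0.053,0,0],[0,0,0]],
  [0,[-0.057,0,0],[0,0,0]],
])

```text
t: 22.95
tcp_pos: [0.4922, 0.0691, 0.1791]
eef_rot: [-0.0, 0.999, 0.05, -0.0]
wrist_force: [0.4, 0.3, -1.1]
width: 0.229
finger_force: 50.0
```

>>> play_rows([
  [0,[0,0,0],[0,0,0]],
  [0,[0,-0.01,0],[0,0,0]],
  [0,[0,-0.025,0],[0,0,0]],
  [0,[0,-0.04,0],[0,0,0]],
  [0,[0,-0.055,0],[0,0,0]],
  [0,[0,-0.07,0],[0,0,0]],
  [0,[0,-0.0798,0],[0,0,0]],
  [0,[0,-0.0798,0],[0,0,0]],
  [0,[0,-0.0798,0],[0,0,0]],
  [0,[0,-0.0798,0],[0,0,0]],
])

```text
t: 23.95
tcp_pos: [0.485, 0.1482, 0.1792]
eef_rot: [0.0, 0.999, 0.05, 0.0]
wrist_force: [0.1, -0.4, -1.0]
width: 0.229
finger_force: 50.0
```

```bash
python3 go.py .6114 .161 .1793 5.73
python3 - <<'E'
from caps import *
c=wr()
for u,v,a,b in caps(c): print(round(u,1),round(v,1),a,b,np.round(wz(c,u,v,.036),4))
E
```

```text
yaw 5.68 tcp [0.485  0.1482 0.1792] width 0.229 ff 50.0 t 23.95
shift [ 1.271e-01 -2.000e-04 -1.000e-04] turn z -0.05
323.1 46.0 827 (np.int32(297), np.int32(23), np.int32(53), np.int32(50)) [0.6118 0.1607 0.036 ]
429.5 142.4 741 (np.int32(403), np.int32(117), np.int32(49), np.int32(50)) [0.5506 0.0738 0.036 ]
515.3 147.9 500 (np.int32(488), np.int32(124), np.int32(45), np.int32(47)) [ 0.5584 -0.0063  0.036 ]
```

>>> play_rows([
  [0,[0.01,0,0],[0,0,0]],
  [0,[0.03,0,0],[0,0,0]],
  [0,[0.05,0,0],[0,0,0]],
  [0,[0.067,0,0],[0,0,0]],
  [0,[0.077,0,0],[0,0,0]],
  [0,[0.087,0,0],[0,0,0]],
  [0,[0.097,0,0],[0,0,0]],
  [0,[0.107,0,0],[0,0,0]],
  [0,[0.117,0,0],[0,0,0]],
  [0,[0.127,0,0],[0,0,0]],
])

```text
t: 25.0
tcp_pos: [0.6119, 0.1613, 0.1792]
eef_rot: [0.0, 0.999, 0.05, -0.0]
wrist_force: [0.2, -0.2, -1.4]
width: 0.23
finger_force: 50.0
```

>>> play_rows([
  [0,[0,0,0],[0,0,0]],
  [0,[0,0,-0.003],[0,0,0]],
  [0,[0,0,-0.006],[0,0,0]],
  [0,[0,0,-0.009],[0,0,0]],
  [0,[0,0,-0.012],[0,0,0]],
  [0,[0,0,-0.016],[0,0,0]],
  [0,[0,0,-0.021],[0,0,0]],
  [0,[0,0,-0.027],[0,0,0]],
  [0,[0,0,-0.033],[0,0,0]],
  [0,[0,0,-0.035],[0,0,0]],
])

```text
t: 26.0
tcp_pos: [0.6118, 0.1613, 0.2158]
eef_rot: [-0.0, 0.999, 0.05, 0.001]
wrist_force: [-0.3, 0.1, -1.0]
width: 0.23
finger_force: 50.0
```

>>> play_rows([
  [0,[0,0,0],[0,0,0]],
  [0,[-0.005,0,0],[0,0,0]],
  [0,[-0.013,0,0],[0,0,0]],
  [0,[-0.023,0,0],[0,0,0]],
  [0,[-0.033,0,0],[0,0,0]],
  [0,[-0.043,0,0],[0,0,0]],
  [0,[-0.053,0,0],[0,0,0]],
  [0,[-0.062,0,0],[0,0,0]],
  [0,[-0.068,0,0],[0,0,0]],
  [0,[-0.07,0,0],[0,0,0]],
])

```text
t: 27.0
tcp_pos: [0.5409, 0.1542, 0.2142]
eef_rot: [-0.0, 0.999, 0.05, -0.0]
wrist_force: [0.2, -0.1, -1.7]
width: 0.233
finger_force: 50.0
```

```bash
python3 go.py .5417 .154 .1793 5.73
python3 - <<'E'
from caps import *
c=wr()
for u,v,a,b in caps(c): print(round(u,1),round(v,1),a,b,np.round(wz(c,u,v,.036),4))
E
```

```text
yaw 5.71 tcp [0.5409 0.1542 0.2142] width 0.233 ff 50.0 t 27.0
shift [0.0008 0.0003 0.0349] turn z -0.02
323.6 208.0 426 (np.int32(295), np.int32(180), np.int32(56), np.int32(47)) [0.537  0.1531 0.036 ]
413.0 202.1 521 (np.int32(390), np.int32(180), np.int32(43), np.int32(42)) [0.5503 0.0737 0.036 ]
489.2 201.9 381 (np.int32(467), np.int32(182), np.int32(39), np.int32(39)) [ 0.5581 -0.0062  0.036 ]
626.0 346.2 35 (np.int32(594), np.int32(344), np.int32(46), np.int32(56)) [ 0.3031 -0.473   0.036 ]
```

>>> play_rows([
  [0,[0,0,0.005],[0,0,0]],
  [0,[0,0,0.01],[0,0,0]],
  [0,[0,0,0.015],[0,0,0]],
  [0,[0,0,0.02],[0,0,0]],
  [0,[0,0,0.024],[0,0,0]],
  [0,[0,0,0.028],[0,0,0]],
  [0,[0,0,0.031],[0,0,0]],
  [0,[0,0,0.034],[0,0,0]],
  [0,[0,0,0.035],[0,0,0]],
  [0,[0,0,0.035],[0,0,0]],
])

```text
t: 28.05
tcp_pos: [0.5415, 0.1543, 0.1791]
eef_rot: [-0.0, 0.999, 0.05, -0.0]
wrist_force: [0.8, 0.7, -1.1]
width: 0.229
finger_force: 50.0
```

>>> play_rows([
  [0,[-0.005,0,0],[0,0,0]],
  [0,[-0.011,0,0],[0,0,0]],
  [0,[-0.017,0,0],[0,0,0]],
  [0,[-0.023,0,0],[0,0,0]],
  [0,[-0.029,0,0],[0,0,0]],
  [0,[-0.035,0,0],[0,0,0]],
  [0,[-0.041,0,0],[0,0,0]],
  [0,[-0.047,0,0],[0,0,0]],
  [0,[-0.053,0,0],[0,0,0]],
  [0,[-0.057,0,0],[0,0,0]],
])

```text
t: 29.05
tcp_pos: [0.4842, 0.1485, 0.1791]
eef_rot: [0.0, 0.999, 0.05, -0.0]
wrist_force: [-0.2, -0.2, -1.6]
width: 0.229
finger_force: 50.0
```

>>> play_rows([
  [0,[0,0,0],[0,0,0]],
  [0,[0,0,-0.015],[0,0,0]],
  [0,[0,0,-0.045],[0,0,0]],
  [0,[0,0,-0.08],[0,0,0]],
  [0,[0,0.01,-0.11],[0,0,0]],
  [0,[0.008,0.04,-0.11],[0,0,1]],
  [0,[0.016,0.08,-0.11],[0,0,2]],
  [0,[0.026,0.13,-0.11],[0,0,4]],
  [0,[0.036,0.18,-0.11],[0,0,5]],
  [0,[0.045,0.23,-0.11],[0,0,6]],
])

```text
t: 30.05
tcp_pos: [0.5522, -0.0751, 0.2894]
eef_rot: [0.0, 1.0, -0.003, 0.0]
wrist_force: [-0.2, 1.5, -1.5]
width: 0.232
finger_force: 50.0
```

```bash
python3 - <<'E'
from caps import *
c=wr()
for u,v,a,b in caps(c): print(round(u,1),round(v,1),a,b,np.round(wz(c,u,v,.036),4))
E
python3 go.py .625 -.318 .2878 -6
```

```text
557.2 60.1 825 (np.int32(543), np.int32(37), np.int32(53), np.int32(44)) [ 0.7246 -0.3872  0.036 ]
576.6 152.8 570 (np.int32(556), np.int32(141), np.int32(52), np.int32(32)) [ 0.6012 -0.4337  0.036 ]
260.5 180.6 343 (np.int32(243), np.int32(162), np.int32(37), np.int32(36)) [ 0.558  -0.0054  0.036 ]
184.5 191.4 530 (np.int32(156), np.int32(170), np.int32(61), np.int32(42)) [0.5464 0.0901 0.036 ]
yaw -0.68 tcp [ 0.5536 -0.0814  0.2897] width 0.228 ff 50.0 t 30.1
shift [0.0742 0.2357 0.0032] turn z 5.32
```

>>> play_rows([
  [0,[0.014,0.044,0],[0,0,1]],
  [0,[0.028,0.088,0],[0,0,2]],
  [0,[0.042,0.132,0],[0,0,3]],
  [0,[0.056,0.176,0],[0,0,4]],
  [0,[0.068,0.215,0],[0,0,5]],
  [0,[0.0742,0.2357,0],[0,0,5.3]],
  [0,[0.0742,0.2357,0],[0,0,5.3]],
  [0,[0.0742,0.2357,0.04],[0,0,5.3]],
  [0,[0.0742,0.2357,0.07],[0,0,5.3]],
  [0,[0.0742,0.2357,0.08],[0,0,5.3]],
])

```text
t: 31.1
tcp_pos: [0.6231, -0.3068, 0.2047]
eef_rot: [-0.002, 0.999, -0.048, -0.003]
wrist_force: [-0.3, 0.9, -0.9]
width: 0.23
finger_force: 50.0
```

```bash
python3 - <<'E'
from h import *
r.camera("scene");r.camera("scene");c=wr("w5")
E
python3 go.py .625 -.318 .1678 -6
```

```text
yaw -5.55 tcp [ 0.6248 -0.3085  0.2095] width 0.234 ff 50.0 t 31.25
shift [0.0011 0.0095 0.0417] turn z 0.45
```

View pics/w5.png

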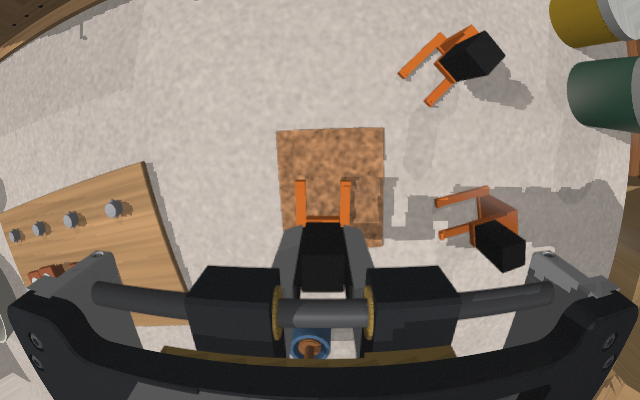

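The puller is over the pad at (323,190). I lower it, release and rise.

>>> play_rows([
  [0,[0.001,0.009,0.008],[0,0,0]],
  [0,[0.001,0.009,0.016],[0,0,0]],
  [0,[0.001,0.009,0.024],[0,0,0]],
  [0,[0.001,0.009,0.031],[0,0,0]],
  [0,[0.001,0.009,0.036],[0,0,0]],
  [0,[0.001,0.009,0.04],[0,0,0]],
  [0,[0.001,0.009,0.0415],[0,0,0]],
  [0,[0.001,0.009,0.0415],[0,0,0]],
  [0,[0.001,0.009,0.0415],[0,0,0]],
  [0,[0.001,0.009,0.0415],[0,0,0]],
])

```text
t: 32.25
tcp_pos: [0.6249, -0.3183, 0.1679]
eef_rot: [0.0, 0.999, -0.049, 0.0]
wrist_force: [-0.6, -0.2, 0.0]
width: 0.231
finger_force: 50.0
```

>>> play_rows([
  [0.5,[0,0,0],[0,0,0]],
  [0.5,[0,0,0],[0,0,0]],
  [0.5,[0,0,0],[0,0,0]],
  [0.5,[0,0,0],[0,0,0]],
  [0.5,[0,0,0],[0,0,0]],
  [0.5,[0,0,-0.01],[0,0,0]],
  [0.5,[0,0,-0.03],[0,0,0]],
  [0.5,[0,0,-0.06],[0,0,0]],
  [0.7,[0,0,-0.09],[0,0,0]],
  [0.7,[0,0,-0.12],[0,0,0]],
])

```text
t: 33.25
tcp_pos: [0.6248, -0.3183, 0.2898]
eef_rot: [0.0, 0.999, -0.049, 0.0]
wrist_force: [0.5, -0.5, 0.5]
width: 0.633
finger_force: 0.0
```

```bash
python3 go.py .48 .06 .30 5.73
```

```text
yaw -5.6 tcp [ 0.6248 -0.3183  0.2898] width 0.633 ff 0.0 t 33.25
shift [-0.181  -0.3623 -0.0105] turn z -11.33
```

>>> play_rows([
  [0.7,[-0.02,-0.04,-0.01],[0,0,-1]],
  [0.7,[-0.042,-0.084,-0.01],[0,0,-3]],
  [0.7,[-0.064,-0.128,-0.01],[0,0,-5]],
  [0.7,[-0.086,-0.172,-0.01],[0,0,-7]],
  [0.7,[-0.108,-0.216,-0.01],[0,0,-9]],
  [0.7,[-0.13,-0.26,-0.01],[0,0,-11]],
  [0.7,[-0.152,-0.304,-0.01],[0,0,-11.3]],
  [0.7,[-0.17,-0.34,-0.01],[0,0,-11.3]],
  [0.7,[-0.181,-0.362,-0.01],[0,0,-11.3]],
  [0.7,[-0.181,-0.362,-0.01],[0,0,-11.3]],
])

```text
t: 34.25
tcp_pos: [0.479, 0.0619, 0.2985]
eef_rot: [-0.0, 0.999, 0.052, 0.001]
wrist_force: [0.6, -1.1, -0.3]
width: 0.7
finger_force: 0.0
```

Run:
```python
from caps import *
for _ in range(4):r.camera("scene")
c=wr("w6");print(yaw(),c["p"])
for u,v,a,b in caps(c): print(round(u,1),round(v,1),a,b,np.round(wz(c,u,v,.036),4))
for l in["bowl_in","bead0_center"]:print(l,[(np.round(np.array(d["box"])*[640,400,640,400]).astype(int).tolist(),round(d["p"],2)) for d in r.find_in("wrist",l)])
```

```text
5.612197825165005 [0.48047994 0.05875366 0.29812598]
614.3 67.4 448 (np.int32(603), np.int32(50), np.int32(37), np.int32(35)) [ 0.7213 -0.3814  0.036 ]
598.9 101.8 113 (np.int32(561), np.int32(96), np.int32(43), np.int32(49)) [ 0.6532 -0.3423  0.036 ]
299.5 122.7 710 (np.int32(265), np.int32(104), np.int32(70), np.int32(39)) [0.5466 0.0909 0.036 ]
386.8 121.5 335 (np.int32(370), np.int32(105), np.int32(33), np.int32(34)) [ 0.5585 -0.0056  0.036 ]
620.4 147.5 262 (np.int32(605), np.int32(138), np.int32(35), np.int32(25)) [ 0.5962 -0.4201  0.036 ]
bowl_in [([45, 79, 115, 148], 0.66)]
bead0_center [([106, 114, 12, 13], 0.52)]
```

View pics/w6.png

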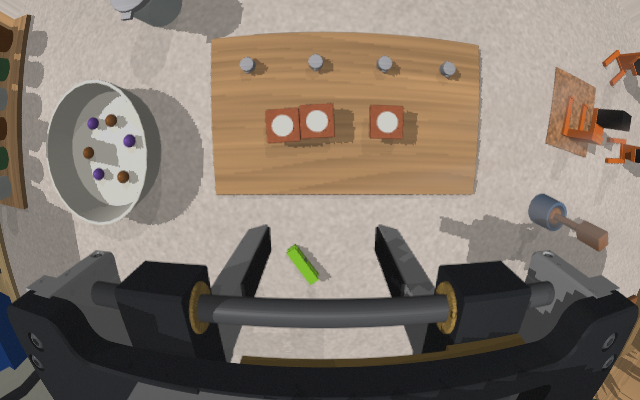

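Cap 0 was knocked against cap 1 (white discs at (282,125) and (317,121)), and cap 2 is at (387,122). The puller stands on its pad at (585,120). I will grip across board x so that the neighbours don't matter, and now locate the caps and the bowl precisely.

```bash
cat > bowl.py <<'E'
from h import *
from scipy.optimize import least_squares
def bowl(guess=(.497,.371),show=True):
    obs=[]
    for n in("scene","side"):
        c=r.camera(n);L=r.find_in(n,"bowl_in")
        if L and L[0]["p"]>.4: obs.append((c,np.array(L[0]["box"])*[640,400,640,400]))
    a=np.linspace(0,2*np.pi,180)
    def res(x):
        o=[]
        for c,b in obs:
            P=np.array([proj(c,[x[0]+R*np.cos(t),x[1]+R*np.sin(t),z]) for R,z in((.098,.055),(.088,0)) for t in a])
            lo,hi=P.min(0),P.max(0);o+=[lo[0]-b[0],lo[1]-b[1],hi[0]-b[0]-b[2],hi[1]-b[1]-b[3]]
        return np.array(o)
    s=least_squares(res,guess,diff_step=1e-3,loss="soft_l1");return s.x,np.round(res(s.x),1)
E
python3 - <<'E'
from bowl import *
from scipy.spatial.transform import Rotation
print("bowl",bowl())
c=wr();im=c["pixels"].astype(int)
print("wrist circle");P=np.array([wz(c,*q,.055)[:2] for q in[(48,150),(60,195),(105,222),(148,200),(160,150),(145,103),(100,81),(62,105)]])
A=np.c_[2*P,np.ones(8)];x=np.linalg.lstsq(A,(P**2).sum(1),rcond=None)[0];print(x[:2],np.sqrt(x[2]+x[0]**2+x[1]**2))
wh=(im.min(2)>150).astype(np.uint8);wh[:95]=0;wh[150:]=0;wh[:,:262]=0;wh[:,410:]=0
n,l,st,ce=cv2.connectedComponentsWithStats(wh)
for i in range(1,n):
    if st[i][4]>40: print(ce[i],st[i][4],np.round(wz(c,*ce[i],.036),4))
# yaw of the caps: box corners by hand estimate
for q in[((266,110),(298,107)),((300,106),(332,104)),((370,105),(402,105))]:
    a,b=wz(c,*q[0],.036),wz(c,*q[1],.036);print("edge yaw",np.degrees(np.arctan2(*(a-b)[1::-1]))-90,np.linalg.norm(a-b))
print(r.get_state()["qpos"])
E
python3 go.py .5504 .0737 .20 -84.3
```

```text
bowl (array([0.49830875, 0.36367561]), array([-1.9, -3.5,  0.6,  0.3, -0.9, -1.4,  0.5,  1.4]))
wrist circle
[0.49677941 0.35374268] 0.09922282859765577
[317.19726027 119.96712329] 365 [0.5507 0.0723 0.036 ]
[387.57863501 121.12166172] 337 [ 0.5585 -0.0057  0.036 ]
[282.56811594 124.51594203] 345 [0.5423 0.11   0.036 ]
edge yaw 9.639391169360081 0.035779383891874336
edge yaw 9.07842135848091 0.03513663236201232
edge yaw 7.993458816016329 0.03656226566584896
[-1.11979814e-01 -1.50635383e-01  1.97759209e+00 -1.67701383e-05
  1.31489672e+00  1.35987556e+00]
yaw 5.67 tcp [0.4801 0.0593 0.2976] width 0.699 ff 0.0 t 34.85
shift [ 0.0714 -0.0074  0.0975] turn z 89.97
```

Run:
```python
import cv2
p=cv2.imread('pics/w6.png')[95:155,255:415];cv2.imwrite('pics/w6c.png',cv2.resize(p,None,fx=5,fy=5,interpolation=cv2.INTER_CUBIC))
```

```text
(no output)
```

View pics/w6c.png

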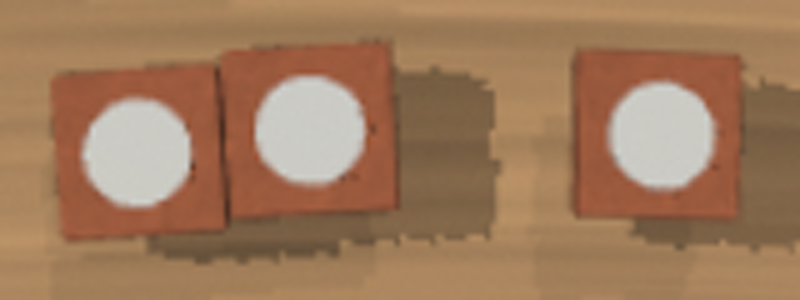

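>>> play_rows([
  [0.6,[0.01,-0.007,0.01],[0,0,-8]],
  [0.6,[0.02,-0.014,0.025],[0,0,-16]],
  [0.6,[0.03,-0.021,0.04],[0,0,-24]],
  [0.6,[0.04,-0.028,0.055],[0,0,-32]],
  [0.6,[0.05,-0.035,0.07],[0,0,-40]],
  [0.6,[0.06,-0.042,0.085],[0,0,-48]],
  [0.6,[0.067,-0.044,0.098],[0,0,-56]],
  [0.6,[0.067,-0.044,0.098],[0,0,-64]],
  [0.6,[0.067,-0.044,0.098],[0,0,-72]],
  [0.6,[0.067,-0.044,0.098],[0,0,-80]],
])

```text
t: 35.85
tcp_pos: [0.5423, 0.1101, 0.1994]
eef_rot: [-0.0, 0.731, 0.682, -0.0]
wrist_force: [-0.3, 0.0, 0.5]
width: 0.598
finger_force: 0.0
```

```bash
r=1; python3 -c "
from h import *
r.camera('scene');r.camera('scene')"; python3 go.py .5423 .110 .113 97.3
```

```text
yaw 85.69 tcp [0.5423 0.11   0.1995] width 0.601 ff 0.0 t 35.95
shift [-0.      0.      0.0865] turn z -11.61
```

>>> play_rows([
  [0.6,[0,0,0.01],[0,0,-6]],
  [0.6,[0,0,0.03],[0,0,-11.6]],
  [0.6,[0,0,0.05],[0,0,-11.6]],
  [0.6,[0,0,0.07],[0,0,-11.6]],
  [0.6,[0,0,0.08],[0,0,-11.6]],
  [0.6,[0,0,0.0865],[0,0,-11.6]],
  [0.6,[0,0,0.0865],[0,0,-11.6]],
  [0.6,[0,0,0.0865],[0,0,-11.6]],
  [0,[0,0,0.0865],[0,0,-11.6]],
  [0,[0,0,0.0865],[0,0,-11.6]],
], force=15)

```text
t: 36.95
tcp_pos: [0.5427, 0.1101, 0.114]
eef_rot: [0.001, 0.661, 0.751, 0.001]
wrist_force: [-0.5, -0.7, -0.4]
width: 0.467
finger_force: 0.0
```

>>> play_rows([
  [0,[0,0,0],[0,0,0]],
  [0,[0,0,0],[0,0,0]],
  [0,[0,0,0],[0,0,0]],
  [0,[0,0,0],[0,0,0]],
  [0,[0,0,-0.01],[0,0,0]],
  [0,[0,0,-0.03],[0,0,0]],
  [0,[0,0,-0.06],[0,0,0]],
  [0,[0,0,-0.09],[0,0,0]],
  [0,[0,0,-0.12],[0,0,0]],
  [0,[0,0,-0.12],[0,0,0]],
])

```text
t: 37.95
tcp_pos: [0.5444, 0.1102, 0.2381]
eef_rot: [0.003, 0.661, 0.751, 0.003]
wrist_force: [0.2, -0.6, 0.1]
width: 0.402
finger_force: 15.0
```

```bash
python3 - <<'E'
from bowl import *
print(bowl())
c=wr("w7");T=c
for b in[d["box"] for d in r.find_in("wrist","bowl_in")][:1]:print(np.array(b)*[640,400,640,400])
print([(np.round(np.array(d["box"])*[640,400,640,400]).astype(int).tolist(),round(d["p"],2)) for d in r.find_in("wrist","cap0_center")])
E
python3 go.py .50 .30 .233 97.3
```

```text
(array([0.49305946, 0.36588194]), array([-2.8, -1.1, -1.8,  1.6, -0.6,  0.3,  2.7,  5.2]))
[244.672   0.32  127.68   23.68 ]
[([290, 215, 65, 65], 0.83)]
yaw 97.3 tcp [0.5415 0.1101 0.2315] width 0.401 ff 15.0 t 38.3
shift [ 0.1937 -0.017  -0.0014] turn z 0.0
```

View pics/w7.png

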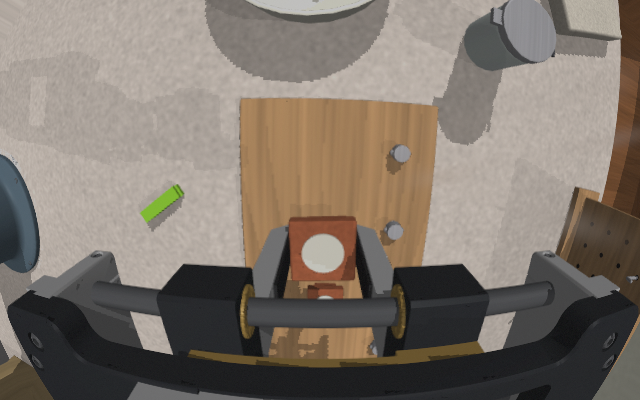

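Cap 0 is held between the fingers at (323,250). I move over to the bowl and measure its rim from the wrist.

>>> play_rows([
  [0,[0.01,0,0],[0,0,0]],
  [0,[0.04,-0.005,0],[0,0,0]],
  [0,[0.08,-0.01,0],[0,0,0]],
  [0,[0.12,-0.015,0],[0,0,0]],
  [0,[0.15,-0.02,0],[0,0,0]],
  [0,[0.164,-0.021,0],[0,0,0]],
  [0,[0.164,-0.021,0],[0,0,0]],
  [0,[0.164,-0.021,0],[0,0,0]],
  [0,[0.164,-0.021,0],[0,0,0]],
  [0,[0.164,-0.021,0],[0,0,0]],
])

```text
t: 39.3
tcp_pos: [0.501, 0.269, 0.2331]
eef_rot: [0.0, 0.661, 0.75, -0.0]
wrist_force: [0.1, 0.7, -0.6]
width: 0.401
finger_force: 15.0
```

```bash
cat >> bowl.py <<'E'
def wbowl(c,guess=(.497,.365),sides=(0,1,2),debug=True):
    L=r.find_in("wrist","bowl_in");b=np.array(L[0]["box"])*[640,400,640,400];a=np.linspace(0,2*np.pi,180)
    e=np.array([b[0],b[1],b[0]+b[2],b[1]+b[3]])
    def res(x):
        P=np.array([wproj(c,[x[0]+R*np.cos(t),x[1]+R*np.sin(t),z]) for R,z in((.098,.055),(.088,0)) for t in a])
        m=np.r_[P.min(0),P.max(0)];return (m-e)[list(sides)]
    s=least_squares(res,guess,diff_step=1e-3);return s.x,np.round(res(s.x),1),np.round(e)
def beads(c):
    hsv=cv2.cvtColor(c["pixels"],cv2.COLOR_RGB2HSV);out=[]
    for n,lo,hi in(("violet",(120,80,40),(150,255,255)),("amber",(5,110,40),(15,255,180))):
        m=cv2.inRange(hsv,lo,hi);k,l,st,ce=cv2.connectedComponentsWithStats(m)
        out+=[(n,np.round(ce[i],0).tolist(),int(st[i][4]),np.round(wz(c,*ce[i],.015),3)[:2].tolist()) for i in range(1,k) if st[i][4]>40]
    return out
E
python3 - <<'E'
from bowl import *
c=wr("w8");print(c["p"],yaw());print(wbowl(c));print(bowl())
for b in beads(c):print(b)
E
```

```text
[0.50104998 0.26901959 0.23312769] 97.21205524568103
(array([0.49871592, 0.34914247]), array([-1.5,  0.1,  1.6]), array([219.,   0., 441., 204.]))
(array([0.49713273, 0.3642562 ]), array([-0.7, -1.4, -0.3, -0.9, -1.2, -0.4, -0.1,  3.3]))
('violet', [297.0, 71.0], 229, [0.462, 0.385])
('violet', [374.0, 71.0], 235, [0.536, 0.395])
('violet', [340.0, 138.0], 226, [0.512, 0.325])
('amber', [636.0, 42.0], 434, [0.94, 0.563])
('amber', [331.0, 54.0], 233, [0.493, 0.405])
('amber', [634.0, 107.0], 446, [0.942, 0.458])
('amber', [373.0, 108.0], 222, [0.54, 0.359])
('amber', [290.0, 119.0], 232, [0.461, 0.337])
('amber', [628.0, 189.0], 1811, [0.964, 0.335])
('amber', [323.0, 255.0], 3666, [0.511, 0.2])
('amber', [610.0, 266.0], 885, [0.983, 0.207])
('amber', [415.0, 259.0], 436, [0.613, 0.207])
('amber', [327.0, 342.0], 1909, [0.531, 0.078])
('amber', [614.0, 376.0], 124, [1.28, -0.101])
```

Bowl centre is about (0.498, 0.366), which the bead ring and both room cameras agree on. I drop cap 0 in the gap at its near side.

>>> play_rows([
  [0,[0.025,-0.005,0],[0,0,0]],
  [0,[0.051,-0.011,0],[0,0,0]],
  [0,[0.051,-0.011,0.02],[0,0,0]],
  [0,[0.051,-0.011,0.045],[0,0,0]],
  [0,[0.051,-0.011,0.07],[0,0,0]],
  [0,[0.051,-0.011,0.09],[0,0,0]],
  [0,[0.051,-0.011,0.103],[0,0,0]],
  [0,[0.051,-0.011,0.103],[0,0,0]],
  [0.6,[0.051,-0.011,0.103],[0,0,0]],
  [0.6,[0.051,-0.011,0.103],[0,0,0]],
])

```text
t: 40.6
tcp_pos: [0.4841, 0.3197, 0.1317]
eef_rot: [0.001, 0.661, 0.751, 0.001]
wrist_force: [0.4, 0.8, -0.4]
width: 0.536
finger_force: 0.0
```

>>> play_rows([
  [0.6,[0,0,0],[0,0,0]],
  [0.6,[0,0,0],[0,0,0]],
  [0.6,[0,0,-0.02],[0,0,0]],
  [0.6,[0,0,-0.05],[0,0,0]],
  [0.6,[0,0,-0.09],[0,0,0]],
  [0.6,[-0.03,0,-0.11],[0,0,0]],
  [0.6,[-0.07,0.01,-0.11],[0,0,0]],
  [0.6,[-0.11,0.025,-0.11],[0,0,0]],
  [0.6,[-0.15,0.03,-0.11],[0,0,0]],
  [0.6,[-0.17,0.03,-0.11],[0,0,0]],
])

```text
t: 41.6
tcp_pos: [0.5355, 0.1519, 0.2409]
eef_rot: [0.001, 0.662, 0.75, 0.0]
wrist_force: [-0.8, 0.3, 0.1]
width: 0.602
finger_force: 0.0
```

```bash
python3 - <<'E'
from bowl import *
from caps import caps
r.camera("scene");print(bowl())
c=wr("w9");print(c["p"],yaw())
for q in caps(c):print(q,wz(c,q[0],q[1],.036))
E
python3 go.py .5507 .0723 .113 97.3
```

```text
(array([0.49511623, 0.36391851]), array([-2.2, -2.1,  0.4,  1.9, -0.2, -1.6,  0.4,  4.4]))
[0.53439956 0.15509123 0.24034289] 97.36603784265361
(np.float64(289.7753378378378), np.float64(17.35135135135135), np.int64(592), (np.int32(265), np.int32(0), np.int32(47), np.int32(41))) [0.48328103 0.32068384 0.036     ]
(np.float64(327.1127167630058), np.float64(274.10115606936415), np.int64(346), (np.int32(309), np.int32(254), np.int32(37), np.int32(35))) [0.55078399 0.07179732 0.036     ]
(np.float64(323.63194444444446), np.float64(332.3888888888889), np.int64(144), (np.int32(309), np.int32(328), np.int32(32), np.int32(15))) [ 0.55752334 -0.00788395  0.036     ]
yaw 97.37 tcp [0.5343 0.1554 0.2403] width 0.6 ff 0.0 t 41.9
shift [-0.0845  0.0056  0.1273] turn z 0.07
```

>>> play_rows([
  [0.6,[-0.04,0.003,0.03],[0,0,0]],
  [0.6,[-0.0845,0.0055,0.05],[0,0,0]],
  [0.6,[-0.0845,0.0055,0.07],[0,0,0]],
  [0.6,[-0.0845,0.0055,0.09],[0,0,0]],
  [0.6,[-0.0845,0.0055,0.11],[0,0,0]],
  [0.6,[-0.0845,0.0055,0.122],[0,0,0]],
  [0.6,[-0.0845,0.0055,0.127],[0,0,0]],
  [0.6,[-0.0845,0.0055,0.127],[0,0,0]],
  [0.6,[-0.0845,0.0055,0.127],[0,0,0]],
  [0,[-0.0845,0.0055,0.127],[0,0,0]],
])

```text
t: 42.9
tcp_pos: [0.5514, 0.0715, 0.1143]
eef_rot: [0.001, 0.661, 0.751, 0.001]
wrist_force: [0.4, -0.1, -0.3]
width: 0.546
finger_force: 0.0
```

>>> play_rows([
  [0,[0,0,0],[0,0,0]],
  [0,[0,0,0],[0,0,0]],
  [0,[0,0,0],[0,0,0]],
  [0,[0,0,0],[0,0,0]],
  [0,[0,0,0],[0,0,0]],
  [0,[0,0,-0.02],[0,0,0]],
  [0,[0,0,-0.05],[0,0,0]],
  [0,[0,0,-0.09],[0,0,0]],
  [0,[0,0,-0.12],[0,0,0]],
  [0,[0,0,-0.12],[0,0,0]],
])

```text
t: 43.9
tcp_pos: [0.553, 0.0712, 0.2379]
eef_rot: [0.004, 0.661, 0.751, 0.003]
wrist_force: [0.3, 0.3, -0.1]
width: 0.403
finger_force: 15.0
```

>>> play_rows([
  [0,[0.02,0,0],[0,0,0]],
  [0,[0.06,0.002,0],[0,0,0]],
  [0,[0.1,0.003,0],[0,0,0]],
  [0,[0.14,0.004,0],[0,0,0]],
  [0,[0.18,0.005,0],[0,0,0]],
  [0,[0.22,0.006,0],[0,0,0]],
  [0,[0.26,0.008,0],[0,0,0]],
  [0,[0.3,0.009,0],[0,0,0]],
  [0,[0.33,0.01,0],[0,0,0]],
  [0,[0.3415,0.0105,0],[0,0,0]],
])

```text
t: 44.9
tcp_pos: [0.5164, 0.4133, 0.2309]
eef_rot: [-0.001, 0.66, 0.752, -0.001]
wrist_force: [0.4, -0.8, -0.2]
width: 0.4
finger_force: 15.0
```

```bash
python3 go.py .518 .412 .130 97.3
```

```text
yaw 97.46 tcp [0.5164 0.4133 0.2309] width 0.4 ff 15.0 t 44.9
shift [-0.0014  0.0017  0.1009] turn z 0.16
```

>>> play_rows([
  [0,[0,0,0.02],[0,0,0]],
  [0,[-0.001,0.001,0.045],[0,0,0]],
  [0,[-0.001,0.001,0.07],[0,0,0]],
  [0,[-0.001,0.001,0.09],[0,0,0]],
  [0,[-0.001,0.001,0.101],[0,0,0]],
  [0,[-0.001,0.001,0.101],[0,0,0]],
  [0,[-0.001,0.001,0.101],[0,0,0]],
  [0.6,[-0.001,0.001,0.101],[0,0,0]],
  [0.6,[-0.001,0.001,0.101],[0,0,0]],
  [0.6,[-0.001,0.001,0.101],[0,0,0]],
])

```text
t: 45.9
tcp_pos: [0.5193, 0.4108, 0.1332]
eef_rot: [0.0, 0.661, 0.751, 0.001]
wrist_force: [-0.8, 0.2, 0.2]
width: 0.593
finger_force: 0.0
```

>>> play_rows([
  [0.6,[0,0,0],[0,0,0]],
  [0.6,[0,0,-0.02],[0,0,0]],
  [0.6,[0,0,-0.06],[0,0,0]],
  [0.6,[0,0,-0.11],[0,0,0]],
  [0.6,[-0.03,0,-0.11],[0,0,0]],
  [0.6,[-0.08,-0.002,-0.11],[0,0,0]],
  [0.6,[-0.13,-0.004,-0.11],[0,0,0]],
  [0.6,[-0.18,-0.006,-0.11],[0,0,0]],
  [0.6,[-0.22,-0.007,-0.11],[0,0,0]],
  [0.6,[-0.24,-0.007,-0.11],[0,0,0]],
])

```text
t: 46.9
tcp_pos: [0.5426, 0.1688, 0.2425]
eef_rot: [0.0, 0.662, 0.75, 0.0]
wrist_force: [-0.1, -0.3, -1.0]
width: 0.603
finger_force: 0.0
```

```bash
python3 - <<'E'
from bowl import *
from caps import caps
r.camera("scene");r.camera("scene");print(bowl())
c=wr("w10");print(c["p"],yaw())
for q in caps(c):print(q,wz(c,q[0],q[1],.036))
print(wbowl(c,sides=(0,2,3)))
E
python3 go.py .558 -.006 .113 95.7
```

```text
(array([0.49879062, 0.36486257]), array([-1.4, -4.6, -4.6,  0.6, -2.8,  0.3,  3.4,  6. ]))
[0.54227334 0.17258797 0.24221578] 97.39456097845667
(np.float64(279.64924114671163), np.float64(33.974704890387855), np.int64(593), (np.int32(256), np.int32(16), np.int32(45), np.int32(42))) [0.48363987 0.32107874 0.036     ]
(np.float64(315.38461538461536), np.float64(338.5615384615385), np.int64(130), (np.int32(301), np.int32(328), np.int32(32), np.int32(24))) [ 0.55724852 -0.00308519  0.036     ]
yaw 97.4 tcp [0.5422 0.1727 0.2421] width 0.601 ff 0.0 t 47.3
shift [-0.1793 -0.0074  0.1291] turn z 1.7Traceback (most recent call last):
  File "<stdin>", line 6, in <module>
  File "bowl.py", line 17, in wbowl
    L=r.find_in("wrist","bowl_in");b=np.array(L[0]["box"])*[640,400,640,400];a=np.linspace(0,2*np.pi,180)
                                              ~^^^
IndexError: list index out of range
```

>>> play_rows([
  [0.6,[-0.04,-0.002,0.02],[0,0,1]],
  [0.6,[-0.085,-0.004,0.03],[0,0,1.7]],
  [0.6,[-0.13,-0.006,0.05],[0,0,1.7]],
  [0.6,[-0.17,-0.0074,0.07],[0,0,1.7]],
  [0.6,[-0.1793,-0.0074,0.085],[0,0,1.7]],
  [0.6,[-0.1793,-0.0074,0.1],[0,0,1.7]],
  [0.6,[-0.1793,-0.0074,0.115],[0,0,1.7]],
  [0.6,[-0.1793,-0.0074,0.125],[0,0,1.7]],
  [0.6,[-0.1793,-0.0074,0.129],[0,0,1.7]],
  [0.6,[-0.1793,-0.0074,0.129],[0,0,1.7]],
])

```text
t: 48.3
tcp_pos: [0.5577, -0.0062, 0.1126]
eef_rot: [-0.0, 0.671, 0.741, -0.0]
wrist_force: [0.1, 0.6, -0.4]
width: 0.603
finger_force: 0.0
```

>>> play_rows([
  [0,[0,0,0],[0,0,0]],
  [0,[0,0,0],[0,0,0]],
  [0,[0,0,0],[0,0,0]],
  [0,[0,0,0],[0,0,0]],
  [0,[0,0,0],[0,0,0]],
  [0,[0,0,0],[0,0,0]],
  [0,[0,0,-0.02],[0,0,0]],
  [0,[0,0,-0.06],[0,0,0]],
  [0,[0,0,-0.1],[0,0,0]],
  [0,[0,0,-0.12],[0,0,0]],
])

```text
t: 49.3
tcp_pos: [0.5589, -0.0075, 0.2366]
eef_rot: [0.002, 0.672, 0.741, 0.001]
wrist_force: [0.4, -0.1, -0.4]
width: 0.399
finger_force: 15.0
```

>>> play_rows([
  [0,[0.02,-0.003,0],[0,0,0]],
  [0,[0.06,-0.009,0],[0,0,0]],
  [0,[0.1,-0.015,0],[0,0,0]],
  [0,[0.145,-0.022,0],[0,0,0]],
  [0,[0.19,-0.029,0],[0,0,0]],
  [0,[0.235,-0.036,0],[0,0,0]],
  [0,[0.28,-0.043,0],[0,0,0]],
  [0,[0.325,-0.05,0],[0,0,0]],
  [0,[0.365,-0.056,0],[0,0,0]],
  [0,[0.3796,-0.0576,0],[0,0,0]],
])

```text
t: 50.3
tcp_pos: [0.462, 0.3675, 0.2326]
eef_rot: [-0.0, 0.67, 0.742, -0.0]
wrist_force: [-0.4, -0.1, -0.5]
width: 0.402
finger_force: 15.0
```

```bash
python3 go.py .463 .366 .130 95.7
```

```text
yaw 95.8 tcp [0.462  0.3675 0.2326] width 0.402 ff 15.0 t 50.3
shift [-0.0016  0.0009  0.1026] turn z 0.1
```

>>> play_rows([
  [0,[0,0,0.02],[0,0,0]],
  [0,[-0.001,0.001,0.045],[0,0,0]],
  [0,[-0.001,0.001,0.07],[0,0,0]],
  [0,[-0.001,0.001,0.09],[0,0,0]],
  [0,[-0.001,0.001,0.102],[0,0,0]],
  [0,[-0.001,0.001,0.102],[0,0,0]],
  [0,[-0.001,0.001,0.102],[0,0,0]],
  [0.6,[-0.001,0.001,0.102],[0,0,0]],
  [0.6,[-0.001,0.001,0.102],[0,0,0]],
  [0.6,[-0.001,0.001,0.102],[0,0,0]],
])

```text
t: 51.3
tcp_pos: [0.465, 0.3643, 0.1321]
eef_rot: [0.0, 0.672, 0.741, 0.001]
wrist_force: [-0.2, 0.2, 0.9]
width: 0.593
finger_force: 0.0
```

>>> play_rows([
  [0.6,[0,0,0],[0,0,0]],
  [0.6,[0,0,-0.02],[0,0,0]],
  [0.6,[0,0,-0.06],[0,0,0]],
  [0.6,[-0.02,0,-0.1],[0,0,0]],
  [0.6,[-0.05,0.01,-0.14],[0,0,0]],
  [0.6,[-0.07,0.02,-0.18],[0,0,0]],
  [0.6,[-0.08,0.03,-0.21],[0,0,0]],
  [0.6,[-0.08,0.03,-0.21],[0,0,0]],
  [0.6,[-0.08,0.03,-0.21],[0,0,0]],
  [0.6,[-0.08,0.03,-0.21],[0,0,0]],
])

```text
t: 52.3
tcp_pos: [0.5013, 0.2876, 0.339]
eef_rot: [-0.001, 0.671, 0.741, -0.001]
wrist_force: [-0.0, 1.2, 0.3]
width: 0.597
finger_force: 0.0
```

```bash
python3 - <<'E'
from bowl import *
from caps import caps
print(bowl())
c=wr("w11");print(c["p"],yaw())
for q in caps(c):print(q[:3],wz(c,q[0],q[1],.032)[:2])
try:
  for s in((0,1,2,3),(0,1,2)):print(wbowl(c,sides=s))
except Exception as e:print(e)
for b in beads(c):
    if b[3][1]>.28 and b[3][1]<.46 and .4<b[3][0]<.6: print(b)
# dipper
for n in("scene","side"):
    C=r.camera(n)
    for l in("dipper_grip","holder_in"):print(n,l,[(np.round(np.array(d["box"])*[640,400,640,400]).astype(int).tolist(),round(d["p"],2)) for d in r.find_in(n,l)])
E
python3 go.py .44 -.245 .30 0
```

```text
(array([0.42386931, 0.22666129]), array([ -7.6, -44.2, -13.2, -50.1,   0.1,  82.7, -38.1,  58.4]))
[0.5015546  0.28767457 0.33958541] 95.6400850719197
(np.float64(351.904), np.float64(79.376), np.int64(250)) [0.5257506  0.41303944]
(np.float64(305.79281437125746), np.float64(134.12335329341317), np.int64(835)) [0.47547597 0.33818726]
(array([0.49507441, 0.36443727]), array([-1. ,  1.2,  1. , -1.2]), array([243.,  33., 404., 197.]))
(array([0.49492304, 0.36594873]), array([-1.,  0.,  1.]), array([243.,  33., 404., 197.]))
('violet', [298.0, 95.0], 88, [0.46, 0.388])
('violet', [362.0, 98.0], 90, [0.543, 0.393])
('violet', [333.0, 146.0], 119, [0.512, 0.325])
('amber', [351.0, 80.0], 531, [0.526, 0.414])
('amber', [325.0, 84.0], 123, [0.493, 0.405])
('amber', [304.0, 132.0], 1178, [0.472, 0.34])
('amber', [357.0, 123.0], 116, [0.54, 0.359])
scene dipper_grip [([294, 121, 9, 23], 0.54), ([231, 152, 42, 27], 0.51)]
scene holder_in [([288, 142, 15, 14], 0.65)]
side dipper_grip [([405, 177, 9, 8], 0.63)]
side holder_in [([397, 181, 20, 17], 0.58)]
yaw 95.6 tcp [0.5023 0.2874 0.3412] width 0.601 ff 0.0 t 52.95
shift [-0.5238 -0.114   0.0412] turn z 95.6
```

All three caps are in the bowl, whose centre is about (0.495, 0.365). Next is the dipper.

>>> play_rows([
  [0.5,[-0.03,-0.008,0.01],[0,0,8]],
  [0.5,[-0.065,-0.017,0.02],[0,0,16]],
  [0.5,[-0.1,-0.027,0.03],[0,0,24]],
  [0.5,[-0.135,-0.036,0.04],[0,0,32]],
  [0.5,[-0.17,-0.045,0.04],[0,0,40]],
  [0.5,[-0.205,-0.055,0.04],[0,0,48]],
  [0.5,[-0.24,-0.064,0.04],[0,0,56]],
  [0.5,[-0.275,-0.073,0.04],[0,0,64]],
  [0.5,[-0.31,-0.083,0.04],[0,0,72]],
  [0.5,[-0.345,-0.092,0.04],[0,0,80]],
])

```text
t: 53.95
tcp_pos: [0.4439, -0.0663, 0.3014]
eef_rot: [0.0, 0.991, 0.133, 0.0]
wrist_force: [0.7, 0.4, 0.9]
width: 0.501
finger_force: 0.0
```

```bash
python3 go.py .41 -.273 .30 0
```

```text
yaw 15.27 tcp [ 0.4439 -0.0663  0.3014] width 0.501 ff 0.0 t 53.95
shift [-0.0872  0.1905  0.0015] turn z 15.27
```

>>> play_rows([
  [0.5,[-0.015,0.032,0],[0,0,4]],
  [0.5,[-0.033,0.072,0],[0,0,9]],
  [0.5,[-0.052,0.112,0],[0,0,15.3]],
  [0.5,[-0.07,0.152,0],[0,0,15.3]],
  [0.5,[-0.0872,0.1905,0],[0,0,15.3]],
  [0.5,[-0.0872,0.1905,0],[0,0,15.3]],
  [0.5,[-0.0872,0.1905,0],[0,0,15.3]],
  [0.5,[-0.0872,0.1905,0],[0,0,15.3]],
  [0.5,[-0.0872,0.1905,0],[0,0,15.3]],
  [0.5,[-0.0872,0.1905,0],[0,0,15.3]],
])

```text
t: 54.95
tcp_pos: [0.4119, -0.2708, 0.3012]
eef_rot: [0.0, 1.0, 0.004, 0.0]
wrist_force: [-0.4, -0.4, 0.4]
width: 0.5
finger_force: 0.0
```

Run:
```python
from h import *
c=wr("w12");print(c["p"],yaw(),"expect grip",wproj(c,[.47,-.271,.144]),"cup",wproj(c,[.472,-.27,.045]))
for l in("dipper_grip","holder_in"):print(l,[(np.round(np.array(d["box"])*[640,400,640,400]).astype(int).tolist(),round(d["p"],2)) for d in r.find_in("wrist",l)])
u,v=wproj(c,[.47,-.271,.1]).astype(int)
im=c["pixels"];sub=im[v-45:v+45,u-45:u+45];hsv=cv2.cvtColor(sub,cv2.COLOR_RGB2HSV)
for n,lo,hi,z in(("wood",(3,90,40),(20,255,255),.144),("blue",(95,90,30),(125,255,255),.051)):
    m=cv2.inRange(hsv,lo,hi);k,l,st,ce=cv2.connectedComponentsWithStats(m)
    for i in range(1,k):
        if st[i][4]>40:
            q=cv2.minAreaRect(np.argwhere(l==i)[:,::-1].astype(np.float32));print(n,st[i]+[u-45,v-45,0,0,0],ce[i]+[u-45,v-45],q,wz(c,*(ce[i]+[u-45,v-45]),z))
# coarse ascii of hue/value
g=cv2.resize(hsv,(45,45),interpolation=cv2.INTER_AREA)
for row in g: print("".join("B" if 95<h<125 and s>90 else (("#" if vv<75 else "+" if vv<115 else "o") if h<22 and s>80 else ".") for h,s,vv in row))
```

```text
[ 0.41193761 -0.27084199  0.30121393] 0.3913658577903928 expect grip [323.67625897 138.62424448] cup [322.36894143 130.60052489]
dipper_grip [([315, 120, 34, 38], 0.83), ([38, 2, 183, 158], 0.48)]
holder_in [([309, 111, 40, 39], 0.94)]
wood [317 121  32  32 688] [331.93023256 135.8372093 ] ((53.44615936279297, 45.03076934814453), (30.016401290893555, 25.799222946166992), 60.2551155090332) [ 0.47222516 -0.27733703  0.144     ]
blue [311 112  39  38 456] [326.60745614 124.69736842] ((50.07248306274414, 38.21073913574219), (32.68035125732422, 38.395748138427734), 61.55707550048828) [ 0.47863765 -0.27446029  0.051     ]
.............................................
.............................................
.............................................
.............................................
.............................................
.............................................
.............................................
.............................................
.............................................
.............................................
................
[... 893 characters left out ...]
..........
........................ooo+o................
.........................o+..................
.............................................
.............................................
.............................................
.............................................
.............................................
.............................................
.............................................
.............................................
.............................................
.............................................
.............................................
.............................................
.............................................
```

Run:
```python
from h import *
c=wr("w13");print(yaw(),c["p"]);im=c["pixels"];u,v=332,136
big=cv2.resize(im[v-22:v+22,u-22:u+22],None,fx=8,fy=8,interpolation=cv2.INTER_CUBIC);hsv=cv2.cvtColor(big,cv2.COLOR_RGB2HSV)
m=cv2.inRange(hsv,(3,90,40),(20,255,255));cs,_=cv2.findContours(m,cv2.RETR_EXTERNAL,cv2.CHAIN_APPROX_NONE);k=max(cs,key=cv2.contourArea);h=cv2.convexHull(k)
a=cv2.approxPolyDP(h,6,True)[:,0]
for i in range(len(a)):
    p,q=a[i-1]/8+[u-22,v-22],a[i]/8+[u-22,v-22];P,Q=wz(c,*p,.144),wz(c,*q,.144);print(np.round(p,1),np.round(q,1),np.round(P[:2],4),"len",round(np.linalg.norm(P-Q),4),"yaw",round(np.degrees(np.arctan2(*(Q-P)[1::-1]))%90,1))
g=cv2.resize(hsv[...,2],(44,44),interpolation=cv2.INTER_AREA)
for row in g[4:40]: print(" ".join("%3d"%x for x in row[5:40]))
```

```text
0.34668647771723704 [ 0.41185049 -0.27128779  0.30121092]
[328.9 120.8] [335.1 121. ] [ 0.4838 -0.2754] len 0.0048 yaw 88.4
[335.1 121. ] [338.  122.8] [ 0.4837 -0.2802] len 0.0026 yaw 59.2
[338.  122.8] [347.9 138.9] [ 0.4823 -0.2824] len 0.0146 yaw 32.2
[347.9 138.9] [348.4 142. ] [ 0.4699 -0.2902] len 0.0025 yaw 10.1
[348.4 142. ] [341.2 147. ] [ 0.4675 -0.2906] len 0.0068 yaw 36.1
[341.2 147. ] [328.2 153.4] [ 0.4635 -0.2851] len 0.0112 yaw 27.0
[328.2 153.4] [318.5 139.4] [ 0.4584 -0.2751] len 0.0133 yaw 35.0
[318.5 139.4] [316.2 133.4] [ 0.4693 -0.2675] len 0.005 yaw 20.7
[316.2 133.4] [320.8 125.4] [ 0.474  -0.2657] len 0.0071 yaw 61.2
[320.8 125.4] [324.5 121.9] [ 0.4802 -0.2692] len 0.0039 yaw 43.7
[324.5 121.9] [328.9 120.8] [ 0.4829 -0.272 ] len 0.0035 yaw 15.1
113 125 126 123 121 115 104  86  77  80  82  81  83  81  81  81  81  81  82  82  78  82  95 110 121 125 124 122 118 109 111 120 120 125 128
122 126 123 115 105  97  90  82  80  80  82  81  82  81  76  80  81  82  81  77  81  82  81  91 106 117 124 124 121 108  98 115 122 126 129
126 124 116 100  84  79  81  81  82  
[... 4022 characters left out ...]

160 160 159 155 137 122 119 120 114  90 108 126 129 129 126 126 126 126 123 111 102  86  86  97  94 105 109 118 126 129 127 127 128 128 129
159 158 156 158 154 151 149 144 126 103  94 113 126 127 126 127 121 114 103  93 107 130 130 112 108 110 111 118 125 128 127 125 125 126 127
159 158 157 157 158 160 162 162 154 142 124 116 124 125 121 115 106 103 113 134 144 157 157 146 142 139 138 131 127 127 126 124 123 125 125
160 159 159 158 160 162 164 165 165 166 154 136 124 118 110 109 110 121 143 163 165 166 166 164 162 159 157 153 147 143 127 125 125 125 126
162 161 162 162 164 164 165 164 164 166 167 157 135 118 118 129 140 152 165 166 166 167 167 168 165 163 164 169 172 166 140 138 139 140 142
```

```bash
python3 - <<'E'
from h import *
c=r.camera("wrist");Rt,p=tool();c["Rt"]=Rt;c["p"]=p
K=[(347,140.5),(328,152),(316.5,133.5),(335,122)];P=[wz(c,*q,.144) for q in K]
print("top c",np.mean(P,0),[round(np.degrees(np.arctan2(*(P[i]-P[i-1])[1::-1]))%90,1) for i in range(4)],[round(np.linalg.norm(P[i]-P[i-1]),4) for i in range(4)])
hsv=cv2.cvtColor(c["pixels"],cv2.COLOR_RGB2HSV);m=cv2.inRange(hsv,(95,90,30),(125,255,255));k,l,st,ce=cv2.connectedComponentsWithStats(m)
for i in range(1,k):
    if st[i][4]>200: print(st[i],wz(c,st[i][0]+st[i][2]/2,st[i][1]+st[i][3]/2,.04))
a=np.linspace(0,6.28,60)
for X in((.472,-.27),(.474,-.272),(.47,-.275),(.474,-.276)):
    Q=np.array([wproj(c,[X[0]+.024*np.cos(t),X[1]+.024*np.sin(t),z]) for t in a for z in(0,.045)]);print(X,Q.min(0),Q.max(0))
E
python3 go.py .471 -.277 .30 32
```

```text
top c [ 0.47112239 -0.27792808  0.144     ] [np.float64(33.6), np.float64(32.1), np.float64(32.0), np.float64(32.5)] [np.float64(0.0171), np.float64(0.0172), np.float64(0.0169), np.float64(0.0168)]
[310 112  39  38 457] [ 0.47120914 -0.27866923  0.04      ]
[ 13 348  28  34 283] [-0.08293988  0.53219553  0.04      ]
(0.472, -0.27) [299.56413321 108.4683234 ] [343.68463921 152.21509488]
(0.474, -0.272) [301.39490811 106.65196581] [345.54404796 150.4188565 ]
(0.47, -0.275) [304.15121393 110.33014229] [348.23345941 154.05206645]
(0.474, -0.276) [305.06818328 106.68184066] [349.20643178 150.44581321]
yaw 0.34 tcp [ 0.4118 -0.2716  0.3012] width 0.504 ff 0.0 t 55.2
shift [0.0592 0.0058 0.0012] turn z -31.66
```

>>> play_rows([
  [0.5,[0.02,0.002,0],[0,0,-8]],
  [0.5,[0.04,0.004,0],[0,0,-16]],
  [0.5,[0.059,0.006,0],[0,0,-24]],
  [0.5,[0.059,0.006,0],[0,0,-31.8]],
  [0.5,[0.059,0.006,0.02],[0,0,-31.8]],
  [0.5,[0.059,0.006,0.045],[0,0,-31.8]],
  [0.5,[0.059,0.006,0.07],[0,0,-31.8]],
  [0.5,[0.059,0.006,0.09],[0,0,-31.8]],
  [0.5,[0.059,0.006,0.102],[0,0,-31.8]],
  [0.5,[0.059,0.006,0.102],[0,0,-31.8]],
])

```text
t: 56.2
tcp_pos: [0.47, -0.2769, 0.1974]
eef_rot: [-0.002, 0.961, 0.277, -0.001]
wrist_force: [-0.5, -0.3, -0.5]
width: 0.502
finger_force: 0.0
```

>>> play_rows([
  [0,[0,0,0],[0,0,0]],
  [0,[0,0,0],[0,0,0]],
  [0,[0,0,0],[0,0,0]],
  [0,[0,0,0],[0,0,0]],
  [0,[0,0,0],[0,0,0]],
  [0,[0,0,0],[0,0,0]],
  [0,[0,0,0],[0,0,0]],
  [0,[0,0,0],[0,0,0]],
  [0,[0,0,0],[0,0,0]],
  [0,[0,0,0],[0,0,0]],
], force=40)

```text
t: 57.2
tcp_pos: [0.4711, -0.2779, 0.2001]
eef_rot: [0.001, 0.961, 0.277, 0.0]
wrist_force: [-1.1, -0.2, 5.4]
width: 0.215
finger_force: 40.0
```

```bash
python3 go.py .471 -.278 .30 32
```

```text
yaw 32.1 tcp [ 0.4711 -0.2779  0.2001] width 0.215 ff 40.0 t 57.2
shift [-0.0001  0.0002 -0.0999] turn z 0.1
```

>>> play_rows([
  [0,[0,0,-0.005],[0,0,0]],
  [0,[0,0,-0.015],[0,0,0]],
  [0,[0,0,-0.03],[0,0,0]],
  [0,[0,0,-0.055],[0,0,0]],
  [0,[0,0,-0.085],[0,0,0]],
  [0,[0,0,-0.12],[0,0,0]],
  [0,[0.02,-0.03,-0.12],[0,0,0]],
  [0,[0.045,-0.065,-0.12],[0,0,0]],
  [0,[0.07,-0.1,-0.12],[0,0,0]],
  [0,[0.09,-0.13,-0.12],[0,0,0]],
])

```text
t: 58.2
tcp_pos: [0.4777, -0.1178, 0.3204]
eef_rot: [0.0, 0.961, 0.277, 0.001]
wrist_force: [0.2, 0.6, -0.0]
width: 0.211
finger_force: 40.0
```

>>> play_rows([
  [0,[0.025,-0.036,0],[0,0,0]],
  [0,[0.05,-0.072,0],[0,0,0]],
  [0,[0.075,-0.108,0],[0,0,0]],
  [0,[0.1,-0.144,0],[0,0,0]],
  [0,[0.125,-0.18,0],[0,0,0]],
  [0,[0.15,-0.216,0],[0,0,0]],
  [0,[0.175,-0.252,0],[0,0,0]],
  [0,[0.2,-0.288,0],[0,0,0]],
  [0,[0.215,-0.31,0],[0,0,0]],
  [0,[0.22,-0.32,0],[0,0,0]],
])

```text
t: 59.2
tcp_pos: [0.4939, 0.2705, 0.3202]
eef_rot: [-0.0, 0.961, 0.278, 0.001]
wrist_force: [0.4, -0.9, -0.5]
width: 0.211
finger_force: 40.0
```

```bash
python3 - <<'E'
from bowl import *
from caps import caps
r.camera("scene");print(bowl())
c=wr("w14");print(c["p"],yaw())
try:
  for s in((0,1,2,3),(0,1,2)):print(wbowl(c,sides=s))
except Exception as e:print(e)
print("dip",[(np.round(np.array(d["box"])*[640,400,640,400]).astype(int).tolist(),round(d["p"],2)) for d in r.find_in("wrist","dipper_grip")])
for b in beads(c):
    if b[3][1]>.28 and b[3][1]<.46 and .4<b[3][0]<.6: print(b)
E
python3 go.py .503 .365 .30 32.1
```

```text
(array([0.49965172, 0.35976018]), array([-32.1, -50.9,  21.5,   6.5,  -0.4,  -4.9,   0.7,   0.8]))
[0.49423444 0.26723789 0.31940766] 32.00896431279028
(array([0.49417773, 0.36829179]), array([ 0.1,  1. , -0. , -1. ]), array([170.,  51., 333., 220.]))
(array([0.49515123, 0.36893257]), array([ 0.1, -0. , -0.1]), array([170.,  51., 333., 220.]))
dip [([304, 191, 38, 99], 0.76), ([582, 246, 31, 35], 0.65)]
('violet', [257.0, 92.0], 112, [0.543, 0.393])
('violet', [291.0, 140.0], 131, [0.513, 0.325])
('violet', [228.0, 150.0], 64, [0.46, 0.39])
('amber', [235.0, 97.0], 566, [0.524, 0.415])
('amber', [279.0, 108.0], 128, [0.54, 0.359])
('amber', [230.0, 122.0], 124, [0.493, 0.405])
('amber', [264.0, 162.0], 1247, [0.471, 0.341])
yaw 32.02 tcp [0.4943 0.2674 0.3193] width 0.214 ff 40.0 t 59.65
shift [ 0.0591 -0.0781  0.0193] turn z -0.08
```

The dipper is held upright and the bowl centre is (0.495, 0.367). The free spot (0.507, 0.367) is clear for the head.

>>> play_rows([
  [0,[0.03,-0.037,0],[0,0,0]],
  [0,[0.0636,-0.0778,0],[0,0,0]],
  [0,[0.0636,-0.0778,0],[0,0,0]],
  [0,[0.0636,-0.0778,0.025],[0,0,0]],
  [0,[0.0636,-0.0778,0.05],[0,0,0]],
  [0,[0.0636,-0.0778,0.07],[0,0,0]],
  [0,[0.0636,-0.0778,0.088],[0,0,0]],
  [0,[0.0636,-0.0778,0.103],[0,0,0]],
  [0,[0.0636,-0.0778,0.113],[0,0,0]],
  [0,[0.0636,-0.0778,0.113],[0,0,0]],
])

```text
t: 60.65
tcp_pos: [0.5061, 0.3674, 0.2046]
eef_rot: [0.0, 0.961, 0.276, -0.001]
wrist_force: [-0.4, -0.9, -0.5]
width: 0.211
finger_force: 40.0
```

Run:
```python
from h import *
s=r.get_state();Rt,p=tool();print(p,yaw(),s["wrist_force"],s["width"])
C=np.array([.495,.367]);R=.026
f=lambda w:np.round((Rt.T@np.array([*w,0]))[:2],4).tolist()
print("to +x",f(C+[R,0]-p[:2]))
for n,a0 in(("A",0),("B",180)):
    o=R*np.array([np.cos(np.radians(a0)),np.sin(np.radians(a0))])
    print(n,[f(R*np.array([np.cos(t),np.sin(t)])-o) for t in np.radians(a0+18*np.arange(1,11))])
```

```text
[0.50614672 0.36737419 0.20464502] 32.076119613018356 [-0.38586858 -0.87262717 -0.46322413] 0.21053002781500632
to +x [0.0124, 0.0082]
A [[0.0032, -0.0075], [0.0039, -0.0156], [0.0021, -0.0235], [-0.0021, -0.0305], [-0.0082, -0.0358], [-0.0157, -0.039], [-0.0238, -0.0397], [-0.0317, -0.0379], [-0.0387, -0.0337], [-0.0441, -0.0276]]
B [[-0.0032, 0.0075], [-0.0039, 0.0156], [-0.0021, 0.0235], [0.0021, 0.0305], [0.0082, 0.0358], [0.0157, 0.039], [0.0238, 0.0397], [0.0317, 0.0379], [0.0387, 0.0337], [0.0441, 0.0276]]
```

>>> play_rows([
  [0,[0.002,0.001,0],[0,0,0]],
  [0,[0.004,0.002,0],[0,0,0]],
  [0,[0.006,0.004,0],[0,0,0]],
  [0,[0.008,0.005,0],[0,0,0]],
  [0,[0.01,0.006,0],[0,0,0]],
  [0,[0.012,0.008,0],[0,0,0]],
  [0,[0.012,0.008,0],[0,0,0]],
  [0,[0.012,0.008,0],[0,0,0]],
  [0,[0.012,0.008,0],[0,0,0]],
  [0,[0.012,0.008,0],[0,0,0]],
])

```text
t: 61.65
tcp_pos: [0.5209, 0.3677, 0.2061]
eef_rot: [0.0, 0.961, 0.277, -0.0]
wrist_force: [-0.7, -0.6, -1.1]
width: 0.211
finger_force: 40.0
```

>>> play_rows([
  [0,[0.0032,-0.0075,0],[0,0,0]],
  [0,[0.0039,-0.0156,0],[0,0,0]],
  [0,[0.0021,-0.0235,0],[0,0,0]],
  [0,[-0.0021,-0.0305,0],[0,0,0]],
  [0,[-0.0082,-0.0358,0],[0,0,0]],
  [0,[-0.0157,-0.039,0],[0,0,0]],
  [0,[-0.0238,-0.0397,0],[0,0,0]],
  [0,[-0.0317,-0.0379,0],[0,0,0]],
  [0,[-0.0387,-0.0337,0],[0,0,0]],
  [0,[-0.0441,-0.0276,0],[0,0,0]],
])

```text
t: 62.65
tcp_pos: [0.4687, 0.3669, 0.2063]
eef_rot: [-0.0, 0.961, 0.276, 0.0]
wrist_force: [1.3, 2.0, -0.5]
width: 0.209
finger_force: 40.0
```

>>> play_rows([
  [0,[-0.0032,0.0075,0],[0,0,0]],
  [0,[-0.0039,0.0156,0],[0,0,0]],
  [0,[-0.0021,0.0235,0],[0,0,0]],
  [0,[0.0021,0.0305,0],[0,0,0]],
  [0,[0.0082,0.0358,0],[0,0,0]],
  [0,[0.0157,0.039,0],[0,0,0]],
  [0,[0.0238,0.0397,0],[0,0,0]],
  [0,[0.0317,0.0379,0],[0,0,0]],
  [0,[0.0387,0.0337,0],[0,0,0]],
  [0,[0.0441,0.0276,0],[0,0,0]],
])

```text
t: 63.65
tcp_pos: [0.5213, 0.3684, 0.206]
eef_rot: [0.0, 0.961, 0.277, -0.0]
wrist_force: [-1.1, 0.3, -0.0]
width: 0.207
finger_force: 40.0
```

Run:
```python
from bowl import *
c=wr("w15");print(c["p"],yaw())
try:
  for s in((0,1,2,3),(0,1,2)):print(wbowl(c,sides=s))
except Exception as e:print(e)
print(bowl())
print("dip",[(np.round(np.array(d["box"])*[640,400,640,400]).astype(int).tolist(),round(d["p"],2)) for d in r.find_in("wrist","dipper_grip")])
```

```text
[0.52132706 0.36840704 0.20597654] 32.15897850596886
(array([0.49697069, 0.36850804]), array([-2.4, -0.2,  2.2,  1. ]), array([195., 114., 422., 330.]))
(array([0.49659318, 0.36826489]), array([-2.3,  0.4,  2.2]), array([195., 114., 422., 330.]))
(array([0.49991642, 0.36652331]), array([  0.4,  -2.7,  -2. ,   0.5, -88.9, -41.7,   1.5,  43.2]))
dip [([303, 189, 38, 99], 0.9)]
```

Bowl has not moved and the dipper is steady in hand. Three more rounds.

>>> play_rows([
  [0,[0.0032,-0.0075,0],[0,0,0]],
  [0,[0.0039,-0.0156,0],[0,0,0]],
  [0,[0.0021,-0.0235,0],[0,0,0]],
  [0,[-0.0021,-0.0305,0],[0,0,0]],
  [0,[-0.0082,-0.0358,0],[0,0,0]],
  [0,[-0.0157,-0.039,0],[0,0,0]],
  [0,[-0.0238,-0.0397,0],[0,0,0]],
  [0,[-0.0317,-0.0379,0],[0,0,0]],
  [0,[-0.0387,-0.0337,0],[0,0,0]],
  [0,[-0.0441,-0.0276,0],[0,0,0]],
])

```text
t: 65.05
tcp_pos: [0.4687, 0.3669, 0.2062]
eef_rot: [0.0, 0.961, 0.277, -0.0]
wrist_force: [0.1, 0.6, -0.5]
width: 0.212
finger_force: 40.0
```

>>> play_rows([
  [0,[-0.0032,0.0075,0],[0,0,0]],
  [0,[-0.0039,0.0156,0],[0,0,0]],
  [0,[-0.0021,0.0235,0],[0,0,0]],
  [0,[0.0021,0.0305,0],[0,0,0]],
  [0,[0.0082,0.0358,0],[0,0,0]],
  [0,[0.0157,0.039,0],[0,0,0]],
  [0,[0.0238,0.0397,0],[0,0,0]],
  [0,[0.0317,0.0379,0],[0,0,0]],
  [0,[0.0387,0.0337,0],[0,0,0]],
  [0,[0.0441,0.0276,0],[0,0,0]],
])

```text
t: 66.05
tcp_pos: [0.5214, 0.3685, 0.2061]
eef_rot: [-0.0, 0.961, 0.277, -0.0]
wrist_force: [-0.2, 0.2, -0.3]
width: 0.208
finger_force: 40.0
```

>>> play_rows([
  [0,[0.0032,-0.0075,0],[0,0,0]],
  [0,[0.0039,-0.0156,0],[0,0,0]],
  [0,[0.0021,-0.0235,0],[0,0,0]],
  [0,[-0.0021,-0.0305,0],[0,0,0]],
  [0,[-0.0082,-0.0358,0],[0,0,0]],
  [0,[-0.0157,-0.039,0],[0,0,0]],
  [0,[-0.0238,-0.0397,0],[0,0,0]],
  [0,[-0.0317,-0.0379,0],[0,0,0]],
  [0,[-0.0387,-0.0337,0],[0,0,0]],
  [0,[-0.0441,-0.0276,0],[0,0,0]],
])

```text
t: 67.05
tcp_pos: [0.4687, 0.3669, 0.2062]
eef_rot: [0.0, 0.961, 0.276, -0.0]
wrist_force: [0.0, 0.8, -0.5]
width: 0.21
finger_force: 40.0
```

>>> play_rows([
  [0,[-0.0032,0.0075,0],[0,0,0]],
  [0,[-0.0039,0.0156,0],[0,0,0]],
  [0,[-0.0021,0.0235,0],[0,0,0]],
  [0,[0.0021,0.0305,0],[0,0,0]],
  [0,[0.0082,0.0358,0],[0,0,0]],
  [0,[0.0157,0.039,0],[0,0,0]],
  [0,[0.0238,0.0397,0],[0,0,0]],
  [0,[0.0317,0.0379,0],[0,0,0]],
  [0,[0.0387,0.0337,0],[0,0,0]],
  [0,[0.0441,0.0276,0],[0,0,0]],
])

```text
t: 68.05
tcp_pos: [0.5214, 0.3685, 0.2061]
eef_rot: [-0.0, 0.961, 0.277, -0.0]
wrist_force: [-0.4, -0.7, 0.5]
width: 0.211
finger_force: 40.0
```

>>> play_rows([
  [0,[0.0032,-0.0075,0],[0,0,0]],
  [0,[0.0039,-0.0156,0],[0,0,0]],
  [0,[0.0021,-0.0235,0],[0,0,0]],
  [0,[-0.0021,-0.0305,0],[0,0,0]],
  [0,[-0.0082,-0.0358,0],[0,0,0]],
  [0,[-0.0157,-0.039,0],[0,0,0]],
  [0,[-0.0238,-0.0397,0],[0,0,0]],
  [0,[-0.0317,-0.0379,0],[0,0,0]],
  [0,[-0.0387,-0.0337,0],[0,0,0]],
  [0,[-0.0441,-0.0276,0],[0,0,0]],
])

```text
t: 69.05
tcp_pos: [0.4687, 0.3669, 0.2062]
eef_rot: [0.0, 0.961, 0.276, -0.0]
wrist_force: [-0.2, 0.2, 0.6]
width: 0.205
finger_force: 40.0
```

>>> play_rows([
  [0,[-0.0032,0.0075,0],[0,0,0]],
  [0,[-0.0039,0.0156,0],[0,0,0]],
  [0,[-0.0021,0.0235,0],[0,0,0]],
  [0,[0.0021,0.0305,0],[0,0,0]],
  [0,[0.0082,0.0358,0],[0,0,0]],
  [0,[0.0157,0.039,0],[0,0,0]],
  [0,[0.0238,0.0397,0],[0,0,0]],
  [0,[0.0317,0.0379,0],[0,0,0]],
  [0,[0.0387,0.0337,0],[0,0,0]],
  [0,[0.0441,0.0276,0],[0,0,0]],
])

```text
t: 70.05
tcp_pos: [0.5214, 0.3685, 0.2061]
eef_rot: [-0.0, 0.961, 0.277, -0.0]
wrist_force: [-0.6, -0.5, -1.0]
width: 0.213
finger_force: 40.0
```

Run:
```python
from bowl import *
from caps import caps
c=wr("w16");print(c["p"],yaw())
try:
  for s in((0,1,2,3),(0,1,2)):print(wbowl(c,sides=s))
except Exception as e:print(e)
print("dip",[(np.round(np.array(d["box"])*[640,400,640,400]).astype(int).tolist(),round(d["p"],2)) for d in r.find_in("wrist","dipper_grip")])
for q in caps(c):print(q[:3],wz(c,q[0],q[1],.032)[:2])
for b in beads(c):
    if b[3][1]>.27 and b[3][1]<.47 and .39<b[3][0]<.6: print(b)
```

```text
[0.52138219 0.36853133 0.20608084] 32.157167826477746
(array([0.49349766, 0.36803267]), array([-0.7,  0.1,  0.7,  0. ]), array([192., 118., 422., 334.]))
(array([0.49349694, 0.3680322 ]), array([-0.7,  0.1,  0.7]), array([192., 118., 422., 334.]))
dip [([304, 189, 39, 100], 0.68)]
(np.float64(272.3333333333333), np.float64(174.34920634920636), np.int64(315)) [0.52169851 0.4189564 ]
(np.float64(321.06617647058823), np.float64(289.2279411764706), np.int64(136)) [0.44926121 0.324823  ]
(np.float64(631.5368421052632), np.float64(347.0315789473684), np.int64(95)) [ 0.59422506 -0.32363137]
('violet', [306.0, 175.0], 273, [0.533, 0.393])
('violet', [361.0, 227.0], 150, [0.518, 0.323])
('violet', [270.0, 252.0], 207, [0.449, 0.384])
('amber', [269.0, 182.0], 1408, [0.51, 0.419])
('amber', [324.0, 242.0], 3625, [0.486, 0.345])
('amber', [380.0, 249.0], 384, [0.509, 0.295])
```

Stirred. I lift the dipper out and return it over its cup.

>>> play_rows([
  [0,[0,0,-0.01],[0,0,0]],
  [0,[0,0,-0.03],[0,0,0]],
  [0,[0,0,-0.06],[0,0,0]],
  [0,[0,0,-0.09],[0,0,0]],
  [0,[0,0,-0.115],[0,0,0]],
  [0,[-0.015,0.02,-0.115],[0,0,0]],
  [0,[-0.04,0.054,-0.115],[0,0,0]],
  [0,[-0.066,0.09,-0.115],[0,0,0]],
  [0,[-0.093,0.125,-0.115],[0,0,0]],
  [0,[-0.12,0.162,-0.115],[0,0,0]],
])

```text
t: 71.25
tcp_pos: [0.5048, 0.1651, 0.3221]
eef_rot: [0.0, 0.961, 0.277, 0.001]
wrist_force: [0.4, 0.3, -0.3]
width: 0.211
finger_force: 40.0
```

>>> play_rows([
  [0,[-0.027,0.036,0],[0,0,0]],
  [0,[-0.054,0.072,0],[0,0,0]],
  [0,[-0.081,0.109,0],[0,0,0]],
  [0,[-0.108,0.145,0],[0,0,0]],
  [0,[-0.135,0.182,0],[0,0,0]],
  [0,[-0.162,0.218,0],[0,0,0]],
  [0,[-0.189,0.255,0],[0,0,0]],
  [0,[-0.216,0.291,0],[0,0,0]],
  [0,[-0.243,0.327,0],[0,0,0]],
  [0,[-0.2664,0.3587,0],[0,0,0]],
])

```text
t: 72.25
tcp_pos: [0.4697, -0.2809, 0.3222]
eef_rot: [0.001, 0.961, 0.276, 0.0]
wrist_force: [-0.4, 0.8, -0.0]
width: 0.209
finger_force: 40.0
```

```bash
python3 - <<'E'
from h import *
for _ in range(3):r.camera("scene")
c=wr("w17");print(c["p"],yaw())
print("dip",[(np.round(np.array(d["box"])*[640,400,640,400]).astype(int).tolist(),round(d["p"],2)) for d in r.find_in("wrist","dipper_grip")])
print("cup",[(np.round(np.array(d["box"])*[640,400,640,400]).astype(int).tolist(),round(d["p"],2)) for d in r.find_in("wrist","holder_in")],"expect",wproj(c,[.471,-.278,.045]))
for n in("scene","side"):
    C=r.camera(n);print(n,[(np.round(np.array(d["box"])*[640,400,640,400]).astype(int).tolist(),round(d["p"],2)) for d in r.find_in(n,"dipper_grip")])
E
python3 go.py .4711 -.2779 .2005 32.1
```

```text
[ 0.46983589 -0.28056018  0.32180685] 32.00562311031882
dip [([303, 190, 39, 104], 0.66)]
cup [([301, 156, 38, 38], 0.86), ([71, 0, 223, 113], 0.73)] expect [320.95015053 178.90510295]
scene [([290, 91, 12, 36], 0.54)]
side [([414, 132, 12, 30], 0.7)]
yaw 32.2 tcp [ 0.4707 -0.2777  0.3214] width 0.21 ff 40.0 t 72.75
shift [0.0002 0.0004 0.1209] turn z 0.1
```

>>> play_rows([
  [0,[0,0,0.03],[0,0,0]],
  [0,[0,0,0.055],[0,0,0]],
  [0,[0,0,0.07],[0,0,0]],
  [0,[0,0,0.082],[0,0,0]],
  [0,[0,0,0.092],[0,0,0]],
  [0,[0,0,0.102],[0,0,0]],
  [0,[0,0,0.11],[0,0,0]],
  [0,[0,0,0.117],[0,0,0]],
  [0,[0,0,0.1205],[0,0,0]],
  [0,[0,0,0.1205],[0,0,0]],
])

```text
t: 73.75
tcp_pos: [0.4706, -0.2789, 0.2007]
eef_rot: [0.0, 0.961, 0.276, 0.0]
wrist_force: [-0.6, 0.7, -0.4]
width: 0.209
finger_force: 40.0
```

```bash
python3 go.py .4711 -.2779 .2005 32.1; python3 -c "
from h import *
print(r.get_state()['wrist_force'])"
```

```text
yaw 32.1 tcp [ 0.4706 -0.2789  0.2007] width 0.209 ff 40.0 t 73.75
shift [ 0.001  -0.0006  0.0002] turn z 0.0
[-0.6459926   0.68459279 -0.37560776]
```

Level with its first pose and no force. I release, rise and check the end state.

>>> play_rows([
  [0.5,[0,0,0],[0,0,0]],
  [0.5,[0,0,0],[0,0,0]],
  [0.5,[0,0,0],[0,0,0]],
  [0.5,[0,0,0],[0,0,0]],
  [0.5,[0,0,0],[0,0,0]],
  [0.5,[0,0,-0.02],[0,0,0]],
  [0.5,[0,0,-0.05],[0,0,0]],
  [0.5,[0,0,-0.09],[0,0,0]],
  [0.5,[-0.03,-0.02,-0.12],[0,0,0]],
  [0.5,[-0.06,-0.04,-0.12],[0,0,0]],
])

```text
t: 74.75
tcp_pos: [0.3992, -0.2779, 0.3259]
eef_rot: [0.004, 0.961, 0.277, 0.002]
wrist_force: [0.1, -0.2, 0.1]
width: 0.501
finger_force: 0.0
```

Run:
```python
from bowl import *
from caps import caps
for _ in range(3):r.camera("scene")
c=wr("w18");print(c["p"],yaw())
F=lambda n,l:[(np.round(np.array(d["box"])*[640,400,640,400]).astype(int).tolist(),round(d["p"],2)) for d in r.find_in(n,l)]
for l in("dipper_grip","holder_in","puller_grip","pad_top"):print("w",l,F("wrist",l))
print("expect grip top",wproj(c,[.471,-.278,.144]),"puller",wproj(c,[.625,-.318,.113]),wproj(c,[.625,-.318,.003]))
for n in("scene","side"):
    C=r.camera(n);save("",n+"9",C["pixels"]);print(n,proj(C,[.471,-.278,.144]),proj(C,[.471,-.278,.006]),proj(C,[.625,-.318,.113]))
    for l in("dipper_grip","puller_grip","bowl_in","cap0_center","bead0_center","jar","clip"):print(n,l,F(n,l))
    hsv=cv2.cvtColor(C["pixels"],cv2.COLOR_RGB2HSV)
    for col,lo,hi in(("violet",(120,80,40),(150,255,255)),("amber",(4,110,40),(16,255,190))):
        k,l,st,ce=cv2.connectedComponentsWithStats(cv2.inRange(hsv,lo,hi))
        for i in range(1,k):
            X=onz(C,*ce[i],.02)
            if st[i][4]>8 and .38<X[0]<.62 and .25<X[1]<.48:print(col,st[i][4],np.round(X[:2],3),round(np.hypot(X[0]-.494,X[1]-.368),3))
```

```text
[ 0.39751048 -0.27672207  0.32110645] 32.048399892997665
w dipper_grip [([345, 121, 37, 25], 0.96)]
w holder_in [([335, 110, 37, 38], 0.68)]
w puller_grip [([473, 104, 76, 45], 0.95), ([511, 21, 64, 37], 0.76), ([411, 22, 76, 61], 0.7)]
w pad_top [([384, 0, 100, 107], 0.82), ([343, 122, 39, 27], 0.17)]
expect grip top [369.87737166 133.43402784] puller [475.66925629  32.2221782 ] [438.39510329  51.20654901]
scene [294.59109102 122.13833947] [296.28375013 152.2102024 ] [248.64448051 137.90167958]
scene dipper_grip [([293, 120, 10, 26], 0.74)]
scene puller_grip [([238, 113, 12, 31], 0.81), ([246, 133, 20, 35], 0.8), ([200, 132, 18, 28], 0.55)]
scene bowl_in [([366, 257, 78, 69], 0.91)]
scene cap0_center [([382, 271, 17, 13], 0.61)]
scene bead0_center [([266, 177, 112, 102], 0.57)]
scene jar [([310, 286, 32, 35], 0.64)]
scene clip [([266, 178, 116, 101], 0.73), ([376, 196, 9, 17], 0.5), ([233, 151, 42, 25], 0.42)]
violet 22 [0.515 0.326] 0.047
violet 22 [0.451 0.387] 0.047
violet 27 [0.534 0.396] 0.049
amber 165 [0.48  0.314] 0.056
amber 11 [0.434 0.323] 0.075
amber 16 [0.541 0.362] 0.0
[... 180 characters left out ...]
ip [([399, 119, 21, 35], 0.9), ([367, 132, 22, 40], 0.81), ([365, 104, 12, 35], 0.51), ([237, 180, 141, 118], 0.17)]
side bowl_in [([407, 154, 13, 31], 0.74), ([170, 288, 96, 88], 0.59), ([197, 331, 7, 6], 0.29)]
side cap0_center [([230, 300, 23, 23], 0.83), ([344, 283, 25, 13], 0.61)]
side bead0_center [([345, 285, 25, 13], 0.72), ([206, 315, 12, 11], 0.58), ([351, 146, 46, 31], 0.41)]
side jar [([176, 232, 36, 41], 0.65)]
side clip [([344, 284, 27, 13], 0.46), ([365, 130, 27, 41], 0.18)]
violet 18 [0.515 0.327] 0.046
violet 36 [0.533 0.391] 0.045
violet 51 [0.448 0.383] 0.048
amber 379 [0.479 0.313] 0.057
amber 36 [0.54 0.36] 0.046
amber 152 [0.523 0.419] 0.058
amber 41 [0.482 0.413] 0.047
```

```bash
python3 -c "
from rig import r
print(r.job_done())"
```

```text
the job is handed in; nothing more can be done
None
```

I handed the job in at about 75 s of the 210 s. All three seated caps were pulled off with the puller and put in the bowl, the beads were stirred four full rounds, the dipper is back in its cup and the puller is on its pad. The last pictures showed no sign that the jar or clip had moved. I saw five of the six beads in the bowl; I take the third amber one to be hidden by the caps. The hand-in call returned no verdict.

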